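# Put the strips and the plug gauge back into the kit tray

### The arm

A 7-joint arm with a two-finger parallel gripper is mounted at the origin on a cart in front of the work surface, level with it; the furniture and walls round the work are solid. World frame = base frame: x ahead of the robot, y to its left, z up, the work surface at z = 0. Lengths are in m, angles in rad, forces in N, time in s.
With the tool pointing down it reaches from about 0.4 to 0.875 m from the base axis. Payload 19.3 kg.
Tool frame: the origin (TCP) lies on the centre line of the jaws, within the pads' length; the fingertips stand 8 mm ahead of it and the grasp point (between the pads) lies 11 mm behind it (bot.tip_extent is the distance from the TCP to the fingertips, in m); x points along the fingers, y is the direction in which the jaws open and shut, and the axes are right-handed (so a half turn about x gives the same grasp; the last joint's range is limited). The gripper opens to 85 mm and grips with 20 to 120 N. Pads are 22 mm wide; open, the fingers measure 114 mm over their backs; the gripper's body (76 mm by 85 mm) begins 54 mm behind the grasp point. The pads swing forward as they close: fully open they stand 13 mm farther back than shut.
Start: joints at [-1.182, 0.521, -0.036, 1.599, 0.021, 1.021, -0.113], TCP at [0.277, 0.56, 0.239] pointing down, gripper open.
Joint ranges: [-2.91, 2.91], [-0.3, 2.13], [-1.5, 1.42], [0.17, 2.43], [-1.26, 4.41], [0.16, 1.93], [-2.52, 2.52]. Speed limits (rad/s): [1.89, 1.89, 2.39, 2.39, 3.01, 3.01, 3.01].

### API

Orientations are given as [roll, pitch, yaw] about the fixed x, y, z axes, in that order (R = Rz(yaw) Ry(pitch) Rx(roll)).
In Python, from workcell import sensors, imaging, order, bot gives the robot as it stands.
- The arm moves only by the tool arm_command, never from a script. Its argument "commands" is a list of rows, each an object of numbers: "dx", "dy", "dz": the shift along the tool's x, y, z in cm; "twist": the turn about the tool's x in rad. A call has 1 to 12 rows; each row is the pose to reach, as a shift and turn from the pose measured when the call began, along the tool's axes at that moment; what a row does not reach only later rows make up. A row lasts 1/12 s, in which the tool goes at most 41.7 mm and 7.16 degrees, less where a joint would pass 70% of its speed; a pose out of reach is approached as far as the arm can. A call with a gripper value outside its range is refused whole. "grip" is the closure, from -1 (fully open) to 1 (shut), set as the call begins (left out, the last holds). The fingers move at their own pace and stop on an object; "squeeze" is the grip in N (left out, the last holds). Time passes only in rows, so rows that repeat a pose let the fingers close. It gives the time, the measured TCP pose, the force and the opening at its end, in the units of the state.
- sensors.observe(): the state, without advancing time (a new reading comes with each control period).
- imaging.grab_frame(name): name is "scene" or "top"; returns the picture (420x560x3 uint8, red, green, blue); there is no depth.
- imaging.camera_info(name): a dict with "fx", "fy", "cx", "cy" (pixels), "dist_coeffs" ([k1, k2, p1, p2, k3] as OpenCV has them; the pictures are not rectified), "origin" and "attitude" of the camera in the world. Camera axes: x right, y down, z forward; pixel columns grow to the right and rows downward; lengths in m; the calibration is good to about 2 mm. A picture is of the moment at which its call begins. camera_info takes no time and is no camera call.
- order.job_done(): hands the job in, once; it reports no verdict.
The state is a dict: "clock": time; "qpos": joint angles; "qd": joint speeds; "joint_efforts": joint torques, N m; "position": TCP position; "tool_rot": TCP orientation; "force": force on the tool from outside, world axes, zero at the start; "moment": the same for the moment, N m; "grip_width": finger opening in m.
Only numpy, scipy, OpenCV 4.12 (cv2) and the standard library are available. Lean on these libraries where they do the work, as an engineer would, in place of code of your own. Each camera call takes 0.05 s, during which the arm holds its last target.

### The job

Gauging is finished: put the three green terminal strips and the plug gauge back into the kit tray, each standing or lying fully down in the recess that is shaped for it. A strip belongs in the recess of its own length, and the gauge goes the right way round, with its grip in the wide part of its recess and its long and short ends in the long and short slots. Leave the jar of pegs and the screw dish where they are, and let go of everything.

Things in the scene. Friction and masses are not known exactly. Their poses are not given: they have to be found in the camera images.
- strip_2way: Green 2-way terminal strip, white pegs on top, upright on the table: 43 mm wide (its x), 23 mm long (its y), 34 mm high, under 0.1 kg. Origin: centre of underside, z up. Grip from above across the 43 mm width, as a plain block.
- strip_5way: Green 5-way terminal strip, white pegs on top, upright on the table: 43 mm wide (its x), 56 mm long (its y), 34 mm high, under 0.1 kg. Origin: centre of underside, z up. Grip from above across the 43 mm width, as a plain block.
- strip_8way: Green 8-way terminal strip, white pegs on top, upright on the table: 43 mm wide (its x), 88 mm long (its y), 34 mm high, under 0.1 kg. Origin: centre of underside, z up. Grip from above across the 43 mm width, as a plain block.
- plug_gauge: Steel go/no-go plug gauge lying down: 86 mm long (y), 16 wide (x), 14 high, 0.1 kg. Origin: underside, mid length, z up. Six-sided grip from y -24 to +32 mm; long thin end (10 mm thick, 19 long) to -y, short thin end (11 long, by the red ring) to +y. Grip from above across the width, about y +10 mm.
- nest_short: Fixed grey insert, 80 (x) x 128 (y) x 20 mm high, one of four in the kit tray. Origin: centre of underside, 3 mm over the table, z up. Recess for the 2-way strip, centred: floor 50 (x) x 30 mm (y), 3.5 mm clear all round, 6 mm above the origin; top 7 mm of its walls flares 5 mm. Home: strip origin at x 0, y 0, z 6 mm here, strip y along this y, either way round.
- nest_medium: Fixed grey insert, 80 (x) x 128 (y) x 20 mm high, one of four in the kit tray. Origin: centre of underside, 3 mm over the table, z up. Recess for the 5-way strip, centred: floor 50 (x) x 63 mm (y), 3.5 mm clear all round, 6 mm above the origin; top 7 mm of its walls flares 5 mm. Home: strip origin at x 0, y 0, z 6 mm here, strip y along this y, either way round.
- nest_long: Fixed grey insert, 80 (x) x 128 (y) x 20 mm high, one of four in the kit tray. Origin: centre of underside, 3 mm over the table, z up. Recess for the 8-way strip, centred: floor 50 (x) x 95 mm (y), 3.5 mm clear all round, 6 mm above the origin; top 7 mm of its walls flares 5 mm. Home: strip origin at x 0, y 0, z 6 mm here, strip y along this y, either way round.
- nest_gauge: Fixed grey insert, 80 (x) x 128 (y) x 20 mm high, one of four in the kit tray. Origin: centre of underside, 3 mm over the table, z up. Stepped recess, floor 8 mm up: 19.6 mm wide at y -37 to 25, then slots 13.2 mm wide: long one to y -56, short one to y 36; top 5 mm flares 4 mm. Finger notch 68 mm wide, y -18 to 18, same floor. Home: gauge origin at x 0, y -10, z 8 mm here, its +y along this +y.
- peg_jar: Open clear jar of white pegs, 57 mm wide, 46 mm high; bystander. Origin: centre of its underside.
- screw_dish: Round steel dish of screws, 65 mm wide, 19 mm high; bystander. Origin: centre of its underside.
Mind the look-alikes: they are no part of the job. Of the things like the strip_8way, leave any that is black; of the rest the larger one is meant.

How it is judged:
At the end, for the whole second after the job is handed in: Each strip stands at rest on the floor of the recess of its own length (within 8 mm in plan, 4 mm in height, 0.3 rad, either way round); the gauge lies at rest on the floor of its recess (8 mm, 3 mm, 0.15 rad), long end in the long slot; jar and dish within 30 mm of their places (x of strip_2way in the frame of nest_short between -0.008 and 0.008 m and y of strip_2way in the frame of nest_short between -0.008 and 0.008 m and z of strip_2way in the frame of nest_short between 0.002 and 0.01 m and angle between each of strip_2way, strip_5way, strip_8way's own z axis and vertical below 0.1 rad and angle between the y axis of strip_2way and the y axis of nest_short, either way round below 0.3 rad and linear speed of each of strip_2way, strip_5way, strip_8way, plug_gauge below 0.02 m/s and angular speed of each of strip_2way, strip_5way, strip_8way, plug_gauge below 0.2 rad/s and x of strip_5way in the frame of nest_medium between -0.008 and 0.008 m and y of strip_5way in the frame of nest_medium between -0.008 and 0.008 m and z of strip_5way in the frame of nest_medium between 0.002 and 0.01 m and angle between the y axis of strip_5way and the y axis of nest_medium, either way round below 0.3 rad and x of strip_8way in the frame of nest_long between -0.008 and 0.008 m and y of strip_8way in the frame of nest_long between -0.008 and 0.008 m and z of strip_8way in the frame of nest_long between 0.002 and 0.01 m and angle between the y axis of strip_8way and the y axis of nest_long, either way round below 0.3 rad and x of plug_gauge in the frame of nest_gauge between -0.008 and 0.008 m and y of plug_gauge in the frame of nest_gauge between -0.018 and -0.002 m and y of nest_gauge in the frame of plug_gauge between 0.002 and 0.018 m and z of plug_gauge in the frame of nest_gauge between 0.005 and 0.011 m and angle between plug_gauge's own z axis and vertical below 0.12 rad and angle between the y axis of plug_gauge and the y axis of nest_gauge, either way round below 0.15 rad and distance of each of peg_jar, screw_dish from where it was at the start of the episode below 0.03 m); the robot touches nothing.
It fails at once if the jar of pegs is pushed more than 30 mm or tipped (distance of peg_jar from where it was at the start of the episode above 0.03 m or angle between peg_jar's own z axis and vertical above 0.5 rad).
It fails at once if the screw dish is pushed more than 30 mm or tipped (distance of screw_dish from where it was at the start of the episode above 0.03 m or angle between screw_dish's own z axis and vertical above 0.5 rad).
It also fails if it takes over 96 s, if anything falls off the work surface, if the arm or the gripper's body presses on something with over 40 N, if the wrist force passes 120 N, or if a joint passes its speed limit or range.

## Working session

There is one attempt and no reset: what is moved stays moved. The work goes in short steps, Python scripts to look and compute and a tool call to move; the robot and the scene stay as the last step left them, time stands still between calls to the robot, and variables do not carry over. Pictures are saved under pics/ and viewed, and the job is handed in when it is done.

Besides the shell and the picture viewer there is one more tool, called after "Emit:" by a JSON object that holds its "op" and its "data", one argument or row to a line. arm_command: Moves the arm, as the interface text tells. Its arguments: {"type":"object","properties":{"commands":{"type":"array"},"grip":{"type":"number"},"squeeze":{"type":"number"}},"required":["commands"]}

```bash
mkdir -p pics; ls; cat > a.py <<'E'
E
python3 - <<'E'
from workcell import sensors, imaging, order, bot
import cv2
print(sensors.observe())
for n in("scene","top"):
    im=imaging.grab_frame(n); cv2.imwrite(f"pics/{n}0.png",im[:,:,::-1]); print(n,imaging.camera_info(n))
E
```

```text
pics
{'clock': 0.0, 'qpos': array([-1.18221718,  0.52203181, -0.03630438,  1.60000047,  0.02121165,
        1.02109075, -0.11281027]), 'qd': array([ 0.00083864, -0.0015132 , -0.00203187,  0.00141978,  0.00036807,
        0.00213636,  0.0031667 ]), 'joint_efforts': array([ 3.75845821e-04, -9.27090311e+01,  1.97962359e+00, -3.69955981e+01,
        1.78030785e-02,  7.59656075e-03, -2.30072772e-05]), 'position': array([0.2766868 , 0.56005621, 0.23871759]), 'tool_rot': array([-1.48092785,  1.56965114, -1.93974125]), 'force': array([-0.35612956, -0.02707079, -0.32960191]), 'moment': array([ 0.06238968,  0.01208311, -0.05679315]), 'grip_width': 0.08559180687927119}
scene {'fx': 532.6710285067644, 'fy': 532.6710285067644, 'cx': 278.26242005154506, 'cy': 208.53594539749787, 'dist_coeffs': array([0.01623603, 0.        , 0.        , 0.        , 0.        ]), 'origin': array([0.02865378, 0.9955799 , 1.22447734]), 'attitude': array([-2.47735985,  0.00452573, -2.57426367])}
top {'fx': 503.6569931608802, 'fy': 503.6569931608802, 'cx': 276.77684769005685, 'cy': 209.7570689805027, 'dist_coeffs': array([-0.11580065,  0.        ,  0.        ,  0.        ,  0.        ]), 'origin': array([0.40079543, 0.20705673, 1.57126967]), 'attitude': array([-3.04677249e+00, -2.36286763e-03, -1.54066163e+00])}
```

View pics/scene0.png

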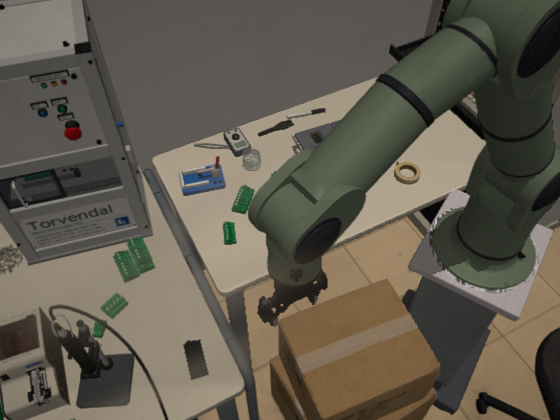

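View pics/top0.png

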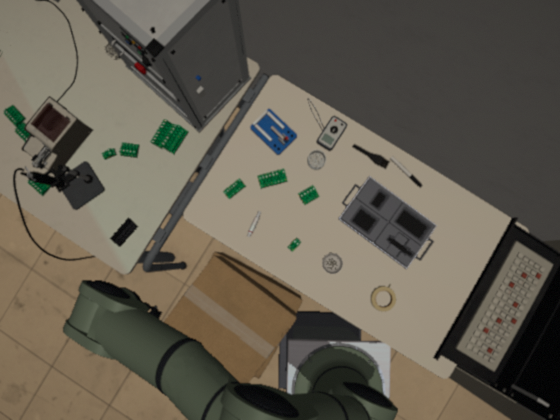

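```bash
cat > h.py <<'E'
import numpy as np, cv2
from scipy.spatial.transform import Rotation as R
from workcell import imaging
def cam(n):
    c=imaging.camera_info(n); K=np.array([[c['fx'],0,c['cx']],[0,c['fy'],c['cy']],[0,0,1]])
    return K,np.array(c['dist_coeffs']),np.array(c['origin']),R.from_euler('xyz',c['attitude']).as_matrix()
def ray(n,px):
    K,d,o,A=cam(n); p=cv2.undistortPoints(np.array(px,float).reshape(-1,1,2),K,d).reshape(-1,2)
    return o,np.c_[p,np.ones(len(p))]@A.T
def plane(n,px,z):
    o,v=ray(n,px); return o+v*((z-o[2])/v[:,2:3])
def proj(n,P):
    K,d,o,A=cam(n); Q=(np.atleast_2d(P)-o)@A
    return cv2.projectPoints(Q,np.zeros(3),np.zeros(3),K,d)[0].reshape(-1,2)
E
python3 - <<'E'
from h import *
im=cv2.imread('pics/top0.png')
cv2.imwrite('pics/c1.png',cv2.resize(im[90:290,205:345],None,fx=4,fy=4,interpolation=cv2.INTER_CUBIC)[:600*1+200])
c=cv2.resize(im[140:290,210:350],None,fx=4,fy=4,interpolation=cv2.INTER_CUBIC);cv2.imwrite('pics/c1.png',c)
c=cv2.resize(im[165:275,325:445],None,fx=5,fy=5,interpolation=cv2.INTER_CUBIC);cv2.imwrite('pics/c2.png',c)
print(plane('top',[[234,188],[272,179],[308,195],[294,243],[254,222],[388,222],[332,263],[316,159],[188,215],[270,75],[442,375],[515,225]],0.0).round(3))
im=cv2.imread('pics/scene0.png')
c=cv2.resize(im[120:260,170:350],None,fx=4,fy=4,interpolation=cv2.INTER_CUBIC);cv2.imwrite('pics/c3.png',c)
E
```

```text
[[ 0.615  0.345  0.   ]
 [ 0.647  0.226  0.   ]
 [ 0.6    0.111  0.   ]
 [ 0.448  0.151  0.   ]
 [ 0.51   0.278  0.   ]
 [ 0.522 -0.143  0.   ]
 [ 0.389  0.031  0.   ]
 [ 0.716  0.088  0.   ]
 [ 0.525  0.486  0.   ]
 [ 0.988  0.243  0.   ]
 [ 0.048 -0.323  0.   ]
 [ 0.524 -0.56   0.   ]]
```

View pics/c1.png

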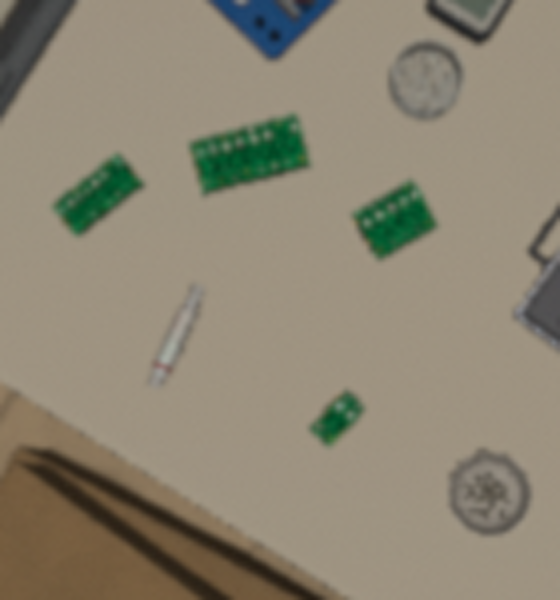

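View pics/c2.png

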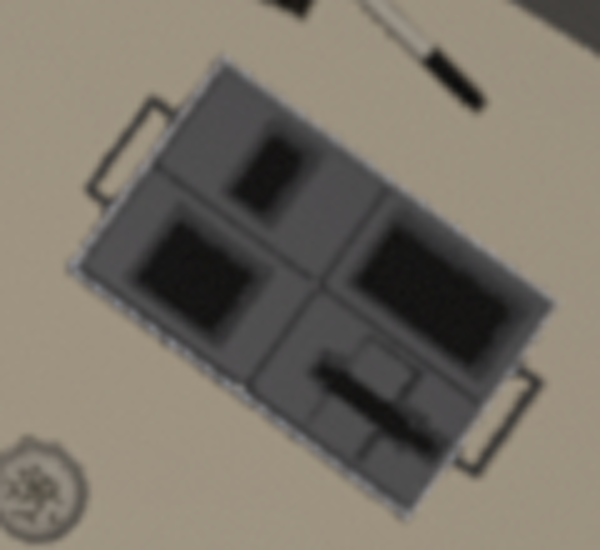

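View pics/c3.png

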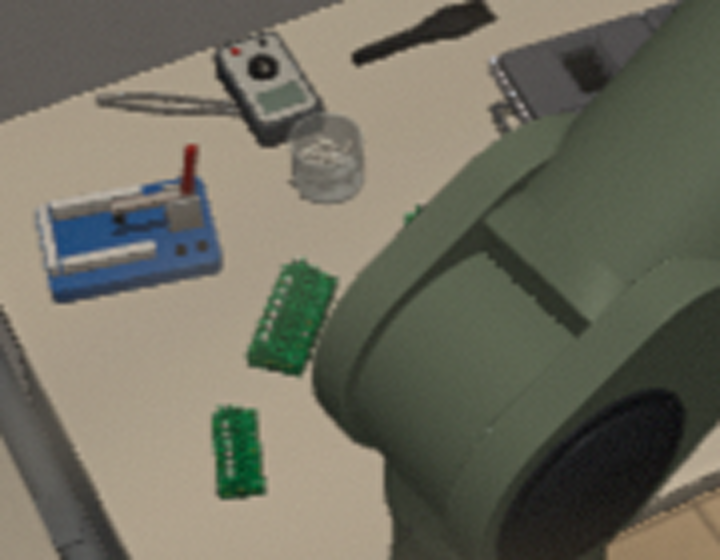

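```bash
cat > m.py <<'E'
from h import *
def rect(n,mask,z):
    c=max(cv2.findContours(mask,cv2.RETR_EXTERNAL,cv2.CHAIN_APPROX_NONE)[0],key=cv2.contourArea)
    P=plane(n,c.reshape(-1,2),z)[:,:2]
    (x,y),(a,b),t=cv2.minAreaRect((P*1000).astype(np.float32))
    if a>b: t+=90;a,b=b,a
    t=(t+90)%180-90   # angle of short axis, 
    return np.array([x,y]),a,b,t
E
python3 - <<'E'
from m import *
im=cv2.imread('pics/top0.png'); hsv=cv2.cvtColor(im,cv2.COLOR_BGR2HSV)
U=4
big=cv2.resize(im,None,fx=U,fy=U,interpolation=cv2.INTER_CUBIC)
hb=cv2.cvtColor(big,cv2.COLOR_BGR2HSV)
g=((hb[...,0]>45)&(hb[...,0]<90)&(hb[...,1]>90)).astype(np.uint8)
def rectb(mask,z):
    c=max(cv2.findContours(mask,cv2.RETR_EXTERNAL,cv2.CHAIN_APPROX_NONE)[0],key=cv2.contourArea).reshape(-1,2)
    P=plane('top',(c+.5)/U-.5,z)[:,:2]
    (x,y),(a,b),t=cv2.minAreaRect((P*1000).astype(np.float32))
    if a>b: t+=90;a,b=b,a
    return round(x,1),round(y,1),round(a,1),round(b,1),round((t+180)%180,1)
for name,(u,v) in dict(two=(294,243),five=(308,195),eight=(272,179),small=(234,188)).items():
    m=np.zeros_like(g); s=np.s_[(v-22)*U:(v+22)*U,(u-20)*U:(u+20)*U]; m[s]=g[s]
    if name!='eight': pass
    m=cv2.morphologyEx(m,cv2.MORPH_CLOSE,np.ones((9,9)))
    for z in (0,.017,.034): print(name,z,rectb(m,z))
# tray
gray=big.max(2)
m=np.zeros_like(g); s=np.s_[165*U:280*U,325*U:445*U]; m[s]=(gray[s]<105)
m=cv2.morphologyEx(m,cv2.MORPH_OPEN,np.ones((25,25)))
cv2.imwrite('pics/tm.png',m[165*U:280*U,325*U:445*U]*255)
print('tray',rectb(m,.023))
# gauge crop
c=cv2.resize(im[205:240,235:275],None,fx=14,fy=14,interpolation=cv2.INTER_CUBIC);cv2.imwrite('pics/g.png',c)
E
```

```text
two 0 (444.5, 151.2, 18.9, 38.4, 48.9)
two 0.017 (444.0, 151.8, 18.7, 38.0, 48.9)
two 0.034 (443.5, 152.4, 18.5, 37.5, 48.9)
five 0 (601.1, 109.9, 38.9, 53.2, 31.9)
five 0.017 (598.9, 111.0, 38.5, 52.6, 31.9)
five 0.034 (596.8, 112.0, 38.1, 52.0, 31.9)
eight 0 (650.0, 225.6, 39.9, 84.8, 17.3)
eight 0.017 (647.3, 225.4, 39.5, 83.9, 17.3)
eight 0.034 (644.6, 225.2, 39.0, 83.0, 17.3)
small 0 (614.0, 344.7, 29.6, 63.8, 40.5)
small 0.017 (611.7, 343.2, 29.3, 63.1, 40.5)
small 0.034 (609.4, 341.7, 28.9, 62.4, 40.5)
tray (519.6, -136.9, 163.6, 262.6, 145.3)
```

View pics/tm.png

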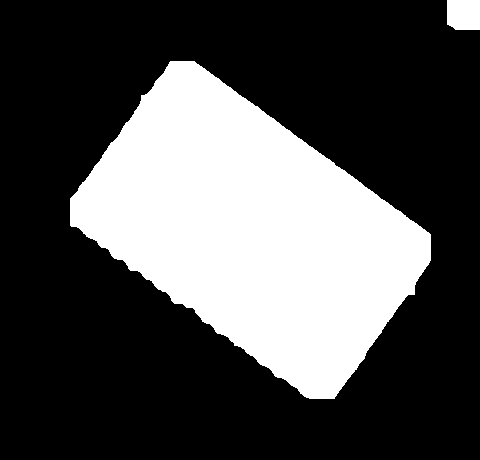

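View pics/g.png

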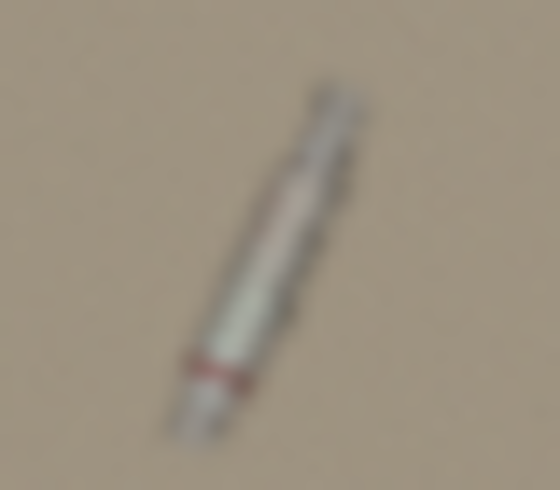

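```bash
python3 - <<'E'
from m import *
im=cv2.imread('pics/top0.png')
c0=np.array([.520,-.137]); a=np.deg2rad(-34.7); ex=np.array([np.cos(a),np.sin(a)]); ey=np.array([-ex[1],ex[0]])
# rows: -ey... picture: col = +tray y, row = -? ; 2px/mm, col=150+.. 
v,u=np.mgrid[0:400,0:600]; ty=(u-300)/2000.; tx=(200-v)/2000.
P=np.stack([c0[0]+tx*ex[0]+ty*ey[0],c0[1]+tx*ex[1]+ty*ey[1],np.full(tx.shape,.023)],-1).reshape(-1,3)
q=proj('top',P).reshape(400,600,2).astype(np.float32)
r=cv2.remap(im,q[...,0],q[...,1],cv2.INTER_CUBIC); cv2.imwrite('pics/r.png',r)
b=cv2.createCLAHE(3,(4,4)).apply(r.max(2)); cv2.imwrite('pics/r2.png',b)
U=4
big=cv2.resize(im,None,fx=U,fy=U,interpolation=cv2.INTER_CUBIC).astype(int)
gr=big[...,1]-big[...,2]
for th in (0,8,20):
  for name,(u,v) in dict(two=(294,243),five=(308,195),eight=(272,179)).items():
    m=np.zeros(gr.shape,np.uint8); w=13 if name=='two' else 19; s=np.s_[(v-w)*U:(v+w)*U,(u-w)*U:(u+w)*U]; m[s]=gr[s]>th
    m=cv2.morphologyEx(m,cv2.MORPH_CLOSE,np.ones((9,9)))
    c=max(cv2.findContours(m,0,1)[0],key=cv2.contourArea).reshape(-1,2)
    (x,y),(p,q),t=cv2.minAreaRect((plane('top',(c+.5)/U-.5,.017)[:,:2]*1000).astype(np.float32))
    if p>q:p,q,t=q,p,t+90
    print(name,th,np.round([x,y,p,q,t%180],1))
# gauge: difference from local background
s=np.s_[205*U:240*U,238*U:272*U]; sub=big[s]; bg=np.median(sub.reshape(-1,3),0)
d=cv2.GaussianBlur(np.abs(sub-bg).max(2).astype(np.float32),(0,0),3)
m=(d>15).astype(np.uint8); c=max(cv2.findContours(m,0,1)[0],key=cv2.contourArea).reshape(-1,2)+np.array([238*U,205*U])
print('gauge',[ (np.round(r[0],1),np.round(r[1],1),round(r[2],1)) for r in [cv2.minAreaRect((plane('top',(c+.5)/U-.5,.007)[:,:2]*1000).astype(np.float32))]])
E
```

```text
two 0 [443.6 151.7  24.7  44.9  48. ]
five 0 [599.7 110.7  45.7  59.9  31.5]
eight 0 [648.2 225.6  46.4  91.9  16.9]
two 8 [443.3 151.7  22.9  43.1  46.6]
five 8 [599.6 110.7  43.6  57.7  31.6]
eight 8 [648.  225.5  44.3  89.3  17.1]
two 20 [443.7 151.8  21.2  40.4  46.6]
five 20 [599.4 110.7  41.4  55.2  31.2]
eight 20 [647.8 225.5  41.8  86.7  16.9]
gauge [(array([504.7, 276.4]), array([19.5, 80.1]), 65.4)]
```

View pics/r.png

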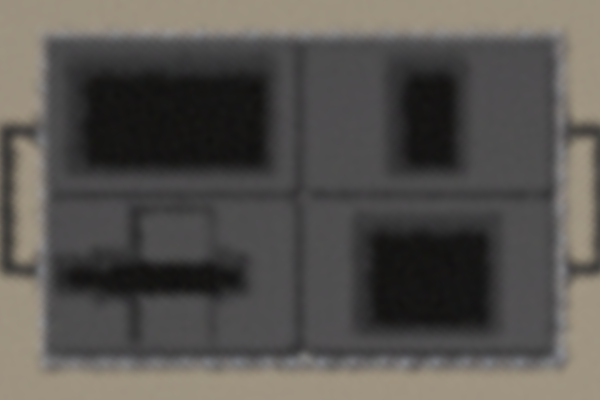

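View pics/r2.png

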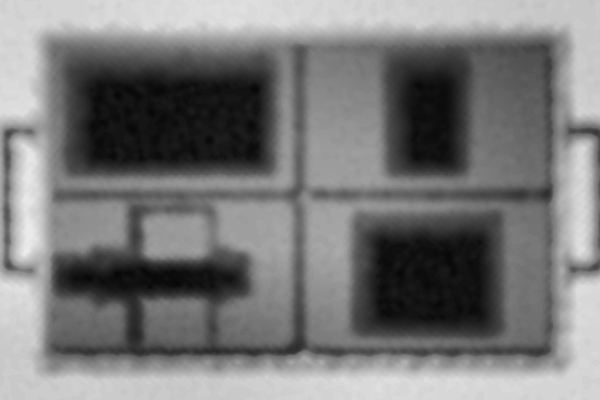

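```bash
cat > t.py <<'E'
from h import *
from workcell import sensors,bot
def go(x,y,z,jaw,label=''):
    s=sensors.observe(); A=R.from_euler('xyz',s['tool_rot']).as_matrix()
    d=A.T@(np.array([x,y,z])-s['position'])*100
    cur=np.degrees(np.arctan2(A[1,1],A[0,1]))
    dy=(jaw-cur+90)%180-90
    print(label,'t',round(s['clock'],2),'pos',s['position'].round(4),'jaw',round(cur,1),'tilt',A[:,0].round(3),'q7',s['qpos'][6].round(2),'w',round(s['grip_width'],4),'F',np.round(s['force'],1))
    print('  dx,dy,dz',d.round(2),'twist',round(-np.radians(dy),3),' alt',round(-np.radians(dy-180*np.sign(dy)),3))
E
python3 - <<'E'
from t import *
print(bot, [k for k in dir(bot) if k[0]!='_'],bot.tip_extent)
print(plane('top',[[250.2,231.1]],.008))
go(.648,.2255,.12,17)
E
```

```text
<Robot object at 0x7fa8ced57e00> ['IKError', 'tip_extent'] 0.008
[[0.48043602 0.28836308 0.008     ]]
 t 0.1 pos [0.2767 0.5601 0.2388] jaw 63.7 tilt [-0.    -0.001 -1.   ] q7 -0.11 w 0.0852 F [-0.3  0.4  0.5]
  dx,dy,dz [ 11.9  -13.54  48.11] twist 0.815  alt -2.326
```

Emit:
{"op": "arm_command", "data": {
  "commands": [
    {"dx":0,"dy":-13.5,"dz":48.1,"twist":0.815},
    {"dx":0,"dy":-13.5,"dz":48.1,"twist":0.815},
    {"dx":0,"dy":-13.5,"dz":48.1,"twist":0.815},
    {"dx":0,"dy":-13.5,"dz":48.1,"twist":0.815},
    {"dx":0,"dy":-13.5,"dz":48.1,"twist":0.815},
    {"dx":0,"dy":-13.5,"dz":48.1,"twist":0.815},
    {"dx":4,"dy":-13.5,"dz":48.1,"twist":0.815},
    {"dx":8,"dy":-13.5,"dz":48.1,"twist":0.815},
    {"dx":10,"dy":-13.5,"dz":48.1,"twist":0.815},
    {"dx":10,"dy":-13.5,"dz":48.1,"twist":0.815},
    {"dx":10,"dy":-13.5,"dz":48.1,"twist":0.815},
    {"dx":10,"dy":-13.5,"dz":48.1,"twist":0.815}
  ],
  "grip": -1,
  "squeeze": 40
}}

```text
clock: 1.1
position: [0.6354, 0.2369, 0.1465]
tool_rot: [-0.979, 1.569, -2.252]
force: [0.7, 0.2, -0.0]
grip_width: 0.0857
```

```bash
python3 - <<'E'
from t import *
go(.648,.2255,.08,17)
for n in("scene","top"):
    im=imaging.grab_frame(n); cv2.imwrite(f"pics/{n}1.png",im[:,:,::-1])
E
```

```text
t 1.1 pos [0.6354 0.2369 0.1465] jaw 17.0 tilt [-0.001 -0.001 -1.   ] q7 -0.02 w 0.0857 F [ 0.7  0.2 -0. ]
  dx,dy,dz [6.65 0.88 1.45] twist 0.0  alt -3.141
```

View pics/scene1.png

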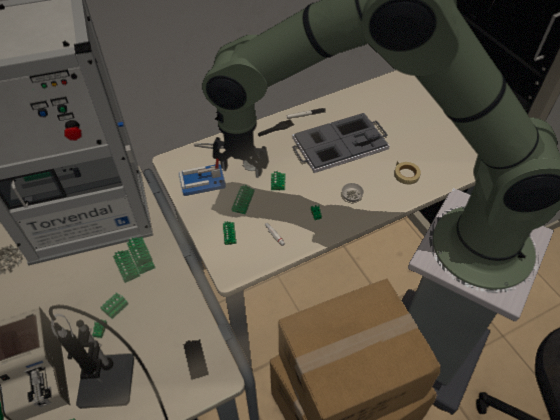

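View pics/top1.png

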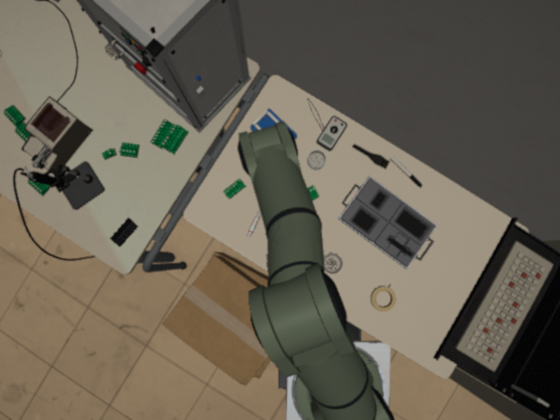

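```bash
python3 - <<'E'
from h import *
im=cv2.imread('pics/scene1.png'); U=4
big=cv2.resize(im,None,fx=U,fy=U,interpolation=cv2.INTER_CUBIC).astype(int)
gr=big[...,1]-big[...,2]
# predicted hull centers: project 3D box corners' hull from top-measured pose, compare bounding boxes/centroids w/ scene mask
def box(x,y,t,w,l,h=.034):
    c,s=np.cos(np.radians(t)),np.sin(np.radians(t)); 
    return np.array([[x+a*w/2*c-b*l/2*s,y+a*w/2*s+b*l/2*c,z] for a in(-1,1) for b in(-1,1) for z in(0,h)])
for n,(u,v),P in (('eight',(243,199),box(.648,.2255,17,.043,.088)),('five',(278,181),box(.5996,.1107,31.5,.043,.056)),('two',(316,212),box(.4436,.1517,137.5,.043,.023))):
    m=np.zeros(gr.shape,np.uint8); w=17; s=np.s_[(v-w)*U:(v+w)*U,(u-w)*U:(u+w)*U]; m[s]=gr[s]>8
    m=cv2.morphologyEx(m,cv2.MORPH_CLOSE,np.ones((9,9)))
    c=max(cv2.findContours(m,0,1)[0],key=cv2.contourArea).reshape(-1,2); c=((c+.5)/U-.5).astype(np.float32)
    q=proj('scene',P).astype(np.float32); hq=cv2.convexHull(q)
    def cen(h): M=cv2.moments(h); return np.array([M['m10'],M['m01']])/M['m00']
    a,b=cen(cv2.convexHull(c)),cen(hq)
    d=(plane('scene',[a],.017)-plane('scene',[b],.017))[0]*1000
    print(n,'scene-top diff mm',d.round(1),'area',cv2.contourArea(cv2.convexHull(c)),cv2.contourArea(hq))
P=[[.592,-.1086,.023],[.5262,-.063,.023],[.5188,-.2144,.023],[.453,-.1688,.023],[.5225,-.1387,.023]]
q=proj('scene',P); print(q.round(1))
c=cv2.resize(im[110:175,285:395],None,fx=7,fy=7,interpolation=cv2.INTER_CUBIC)
for x,y in q: cv2.circle(c,(int((x-285+.5)*7),int((y-110+.5)*7)),3,(0,0,255),-1)
cv2.imwrite('pics/s_tray.png',c)
g=[[.507-.909*k,.276+.416*k,.007] for k in(-.043,-.024,0,.032,.043)]
q=proj('scene',g); c=cv2.resize(im[215:250,255:300],None,fx=14,fy=14,interpolation=cv2.INTER_CUBIC)
for x,y in q: cv2.circle(c,(int((x-255+.5)*14),int((y-215+.5)*14)),3,(255,0,0),-1)
im0=cv2.imread('pics/top0.png'); q=proj('top',g);c2=cv2.resize(im0[205:240,235:275],None,fx=14,fy=14,interpolation=cv2.INTER_CUBIC)
for x,y in q: cv2.circle(c2,(int((x-235+.5)*14),int((y-205+.5)*14)),3,(255,0,0),-1)
cv2.imwrite('pics/g2.png',cv2.resize(np.hstack([c,c2]),None,fx=.65,fy=.65))
E
```

```text
eight scene-top diff mm [-0.7  2.5  0. ] area 414.59375 527.5974253587192
five scene-top diff mm [0.4 1.8 0. ] area 257.59375 311.421360780485
two scene-top diff mm [0.1 2.5 0. ] area 130.5 189.84321270906366
[[316.9 136.3]
 [327.9 153. ]
 [352.6 125.4]
 [364.4 141.4]
 [340.5 138.9]]
```

View pics/s_tray.png

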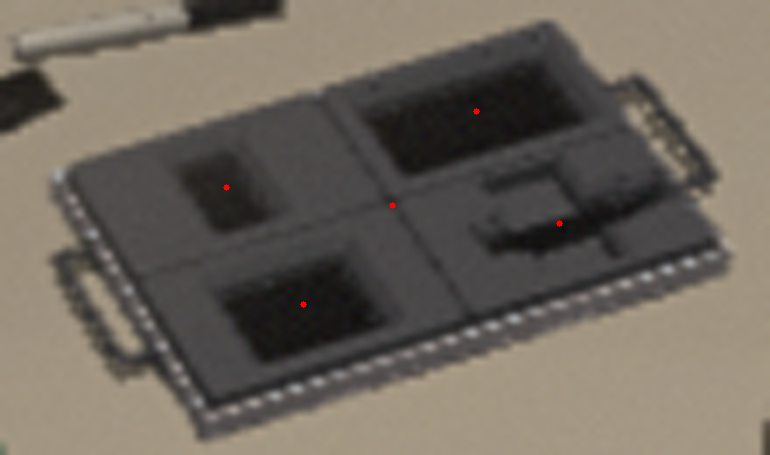

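View pics/g2.png

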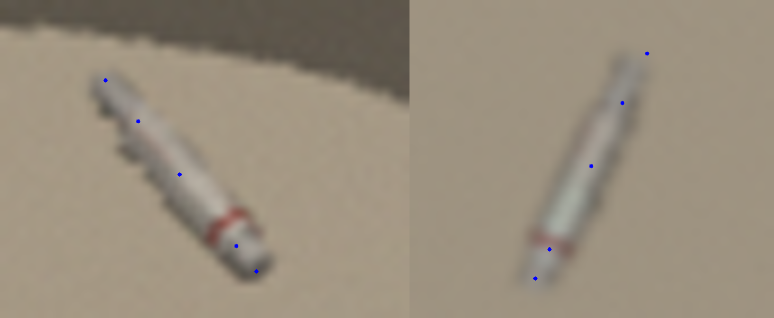

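```bash
python3 - <<'E'
from h import *
for n,px in (('top',[[258.5,211.1],[247.7,235.3]]),('scene',[[103/9.1+254.5,78/9.1+214.5],[260/9.1+254.5,266/9.1+214.5]])):
    p=plane(n,px,.007)[:,:2]; d=p[1]-p[0]; print(n,p.round(4),p.mean(0).round(4),np.linalg.norm(d),np.degrees(np.arctan2(d[1],d[0])))
from t import *
go(.648,.2265,.08,17)
E
```

```text
top [[0.5437 0.2647]
 [0.4672 0.2957]] [0.5054 0.2802] 0.08253284697603627 157.91664265976647
scene [[0.5472 0.2578]
 [0.468  0.2916]] [0.5076 0.2747] 0.08610869008926351 156.90017433829672
 t 1.2 pos [0.6369 0.2313 0.1442] jaw 16.6 tilt [-0.003 -0.006 -1.   ] q7 -0.03 w 0.0854 F [-0.2 -0.9  0.1]
  dx,dy,dz [6.42 0.95 0.74] twist -0.007  alt 3.135
```

Emit:
{"op": "arm_command", "data": {
  "commands": [
    {"dx":3,"dy":0.95,"dz":0.75,"twist":0},
    {"dx":5,"dy":0.95,"dz":0.75,"twist":0},
    {"dx":6.4,"dy":0.95,"dz":0.75,"twist":0},
    {"dx":6.4,"dy":0.95,"dz":0.75,"twist":0},
    {"dx":6.4,"dy":0.95,"dz":0.75,"twist":0}
  ]
}}

```text
clock: 1.62
position: [0.6475, 0.2269, 0.0801]
tool_rot: [-0.84, 1.564, -2.12]
force: [1.1, 0.1, 0.1]
grip_width: 0.0855
```

```bash
python3 - <<'E'
from t import *
go(.648,.2265,.025,17)
E
```

```text
t 1.62 pos [0.6475 0.2269 0.0801] jaw 16.6 tilt [-0.004 -0.006 -1.   ] q7 -0.0 w 0.0855 F [1.1 0.1 0.1]
  dx,dy,dz [5.51 0.06 0.03] twist -0.006  alt 3.135
```

Emit:
{"op": "arm_command", "data": {
  "commands": [
    {"dx":2.5,"dy":0,"dz":0,"twist":0},
    {"dx":4.5,"dy":0,"dz":0,"twist":0},
    {"dx":5.5,"dy":0,"dz":0,"twist":0},
    {"dx":5.5,"dy":0,"dz":0,"twist":0},
    {"dx":5.5,"dy":0,"dz":0,"twist":0}
  ]
}}

```text
clock: 2.03
position: [0.6477, 0.2269, 0.0262]
tool_rot: [-0.761, 1.564, -2.041]
force: [0.2, 0.5, 0.8]
grip_width: 0.0853
```

Emit:
{"op": "arm_command", "data": {
  "commands": [
    {"dx":0},
    {"dx":0},
    {"dx":0},
    {"dx":0},
    {"dx":0},
    {"dx":0},
    {"dx":0},
    {"dx":0}
  ],
  "grip": 1,
  "squeeze": 40
}}

```text
validation failed for argument at $.co...
```

```bash
python3 - <<'E'
from t import *
go(.648,.2265,.12,17)
im=imaging.grab_frame('scene'); cv2.imwrite("pics/s2.png",cv2.resize(im[130:260,180:320,::-1],None,fx=4,fy=4,interpolation=cv2.INTER_CUBIC))
E
```

```text
t 2.03 pos [0.6477 0.2269 0.0262] jaw 16.7 tilt [-0.003 -0.006 -1.   ] q7 0.0 w 0.0853 F [0.2 0.5 0.8]
  dx,dy,dz [-9.38 -0.02  0.09] twist -0.006  alt 3.136
```

View pics/s2.png

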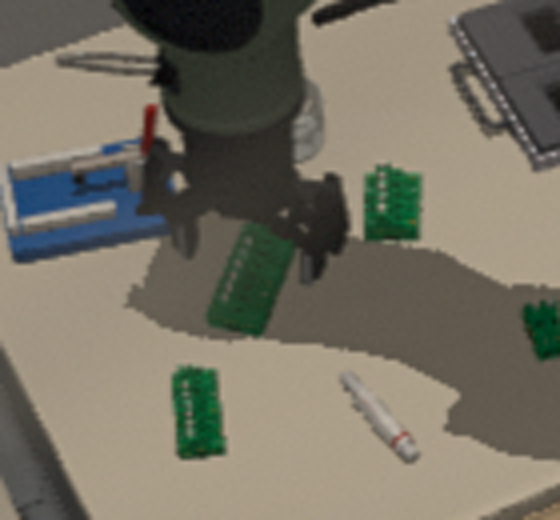

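Emit:
{"op": "arm_command", "data": {
  "commands": [
    {"dx":0.1,"dy":0,"dz":0,"twist":0},
    {"dx":0.1,"dy":0,"dz":0,"twist":0},
    {"dx":0.1,"dy":0,"dz":0,"twist":0},
    {"dx":0.1,"dy":0,"dz":0,"twist":0},
    {"dx":0.1,"dy":0,"dz":0,"twist":0},
    {"dx":0.1,"dy":0,"dz":0,"twist":0},
    {"dx":0.1,"dy":0,"dz":0,"twist":0},
    {"dx":0.1,"dy":0,"dz":0,"twist":0}
  ],
  "grip": 1,
  "squeeze": 40
}}

```text
clock: 2.75
position: [0.6484, 0.227, 0.0266]
tool_rot: [-0.537, 1.566, -1.817]
force: [-1.7, -0.8, 8.1]
grip_width: 0.0419
```

```bash
python3 - <<'E'
from t import *
go(.648,.2265,.12,17)
E
```

```text
t 2.75 pos [0.6484 0.227  0.0266] jaw 16.7 tilt [-0.001 -0.005 -1.   ] q7 0.0 w 0.0419 F [-1.7 -0.8  8.1]
  dx,dy,dz [-9.34 -0.08  0.08] twist -0.006  alt 3.136
```

Emit:
{"op": "arm_command", "data": {
  "commands": [
    {"dx":-3,"dy":0,"dz":0,"twist":0},
    {"dx":-6,"dy":0,"dz":0,"twist":0},
    {"dx":-9.4,"dy":0,"dz":0,"twist":0},
    {"dx":-9.4,"dy":0,"dz":0,"twist":0}
  ]
}}

```text
clock: 3.08
position: [0.6513, 0.2283, 0.1272]
tool_rot: [1.002, 1.564, -0.278]
force: [1.0, 0.9, -0.7]
grip_width: 0.0416
```

```bash
python3 - <<'E'
from t import *
go(.5188,-.2144,.12,-34.7)
E
```

```text
t 3.08 pos [0.6513 0.2283 0.1272] jaw 16.6 tilt [ 0.006 -0.002 -1.   ] q7 -0.01 w 0.0416 F [ 1.   0.9 -0.7]
  dx,dy,dz [  0.72 -25.37  38.62] twist 0.896  alt -2.246
```

Emit:
{"op": "arm_command", "data": {
  "commands": [
    {"dx":0,"dy":-2,"dz":3,"twist":0.08},
    {"dx":0,"dy":-4,"dz":6.1,"twist":0.17},
    {"dx":0,"dy":-6.3,"dz":9.6,"twist":0.27},
    {"dx":0,"dy":-8.6,"dz":13.1,"twist":0.37},
    {"dx":0,"dy":-10.9,"dz":16.6,"twist":0.47},
    {"dx":0,"dy":-13.2,"dz":20.1,"twist":0.57},
    {"dx":0,"dy":-15.5,"dz":23.6,"twist":0.67},
    {"dx":0,"dy":-17.8,"dz":27.1,"twist":0.77},
    {"dx":0,"dy":-20.1,"dz":30.6,"twist":0.87},
    {"dx":0.3,"dy":-22.4,"dz":34.1,"twist":0.896},
    {"dx":0.5,"dy":-24.3,"dz":37,"twist":0.896},
    {"dx":0.7,"dy":-25.4,"dz":38.6,"twist":0.896}
  ]
}}

```text
clock: 4.08
position: [0.5167, -0.2189, 0.1205]
tool_rot: [1.678, 1.563, -0.503]
force: [-0.7, -0.0, -0.6]
grip_width: 0.0418
```

Emit:
{"op": "arm_command", "data": {
  "commands": [
    {"dx":0,"dy":0,"dz":0,"twist":0}
  ]
}}

```text
clock: 4.17
position: [0.5148, -0.2231, 0.1205]
tool_rot: [1.501, 1.563, -0.685]
force: [0.5, 0.0, -0.3]
grip_width: 0.0411
```

```bash
python3 - <<'E'
from t import *
go(.5188,-.2144,.08,-34.7)
im=imaging.grab_frame('scene'); cv2.imwrite("pics/s3.png",im[:,:,::-1])
im=imaging.grab_frame('top'); cv2.imwrite("pics/t3.png",im[:,:,::-1])
E
```

```text
t 4.17 pos [ 0.5148 -0.2231  0.1205] jaw -35.2 tilt [ 0.006 -0.005 -1.   ] q7 0.0 w 0.0411 F [ 0.5  0.  -0.3]
  dx,dy,dz [ 4.05 -0.21 -0.94] twist -0.009  alt 3.132
```

View pics/s3.png

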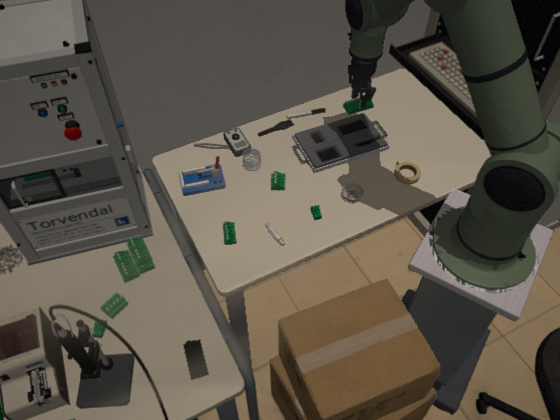

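View pics/t3.png

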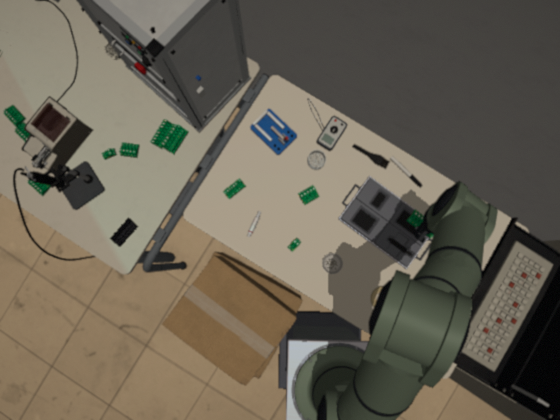

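```bash
python3 - <<'E'
from h import *
im=cv2.imread('pics/s3.png')
cv2.imwrite('pics/s3c.png',cv2.resize(im[80:125,330:390],None,fx=12,fy=12,interpolation=cv2.INTER_CUBIC))
c=np.radians(-35.2);ex=np.array([np.cos(c),np.sin(c)]);ey=np.array([-ex[1],ex[0]])
p0=np.array([.5148,-.2231])
P=[[*(p0+a*.0215*ex+b*.044*ey),z] for z in(.094,.128) for a,b in((-1,-1),(-1,1),(1,1),(1,-1))]
q=proj('scene',P);print(q.round(1))
o=cv2.imread('pics/s3c.png')
for x,y in q: cv2.circle(o,(int((x-330+.5)*12),int((y-80+.5)*12)),3,(0,0,255),-1)
cv2.imwrite('pics/s3c.png',o)
E
```

```text
[[373.  108.2]
 [348.  115.5]
 [341.9 107. ]
 [366.6  99.9]
 [374.5  99.8]
 [349.1 107.2]
 [342.9  98.6]
 [367.9  91.5]]
```

View pics/s3c.png

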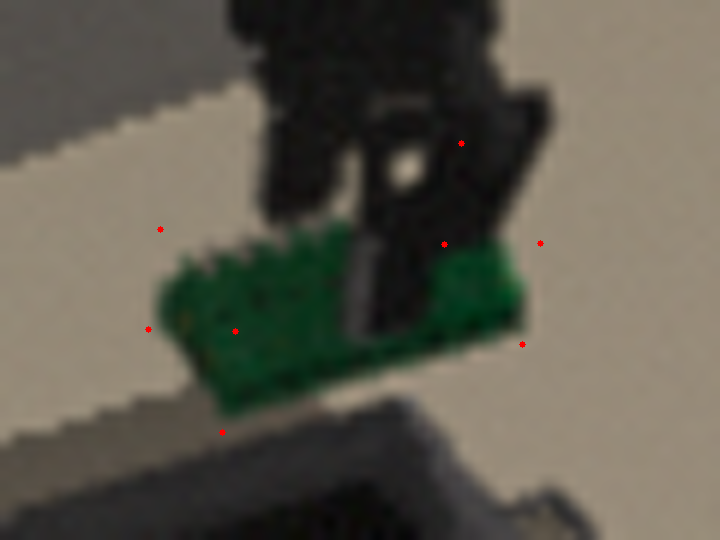

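Emit:
{"op": "arm_command", "data": {
  "commands": [
    {"dx":2,"dy":-0.2,"dz":-0.9,"twist":0},
    {"dx":4,"dy":-0.2,"dz":-0.9,"twist":0},
    {"dx":4,"dy":-0.2,"dz":-0.9,"twist":0},
    {"dx":4,"dy":-0.2,"dz":-0.9,"twist":0}
  ]
}}

```text
clock: 4.6
position: [0.5201, -0.2101, 0.0803]
tool_rot: [1.658, 1.565, -0.523]
force: [-0.3, -0.1, -0.2]
grip_width: 0.0418
```

```bash
python3 - <<'E'
from t import *
go(.5188,-.2144,.0365,-34.7)
E
```

```text
t 4.6 pos [ 0.5201 -0.2101  0.0803] jaw -35.0 tilt [ 0.005 -0.003 -1.   ] q7 0.01 w 0.0418 F [-0.3 -0.1 -0.2]
  dx,dy,dz [4.39 0.11 0.43] twist -0.005  alt 3.137
```

Emit:
{"op": "arm_command", "data": {
  "commands": [
    {"dx":0.5,"dy":0.1,"dz":0.4,"twist":0},
    {"dx":1.5,"dy":0.1,"dz":0.4,"twist":0},
    {"dx":1.5,"dy":0.1,"dz":0.4,"twist":0},
    {"dx":1.5,"dy":0.1,"dz":0.4,"twist":0},
    {"dx":1.5,"dy":0.1,"dz":0.4,"twist":0}
  ]
}}

```text
clock: 5.02
position: [0.5189, -0.2141, 0.0656]
tool_rot: [1.67, 1.564, -0.511]
force: [-0.7, 0.2, -1.0]
grip_width: 0.0417
```

```bash
python3 - <<'E'
from t import *
go(.5188,-.2144,.0365,-34.7)
E
```

```text
t 5.02 pos [ 0.5189 -0.2141  0.0656] jaw -35.0 tilt [ 0.006 -0.003 -1.   ] q7 0.03 w 0.0417 F [-0.7  0.2 -1. ]
  dx,dy,dz [ 2.91 -0.01  0.03] twist -0.005  alt 3.137
```

Emit:
{"op": "arm_command", "data": {
  "commands": [
    {"dx":0.8,"dy":0,"dz":0,"twist":0},
    {"dx":1.6,"dy":0,"dz":0,"twist":0},
    {"dx":2.2,"dy":0,"dz":0,"twist":0},
    {"dx":2.6,"dy":0,"dz":0,"twist":0},
    {"dx":2.9,"dy":0,"dz":0,"twist":0},
    {"dx":2.9,"dy":0,"dz":0,"twist":0}
  ]
}}

```text
clock: 5.52
position: [0.5188, -0.2142, 0.036]
tool_rot: [1.646, 1.565, -0.536]
force: [-0.5, 0.0, -0.2]
grip_width: 0.0418
```

```bash
python3 - <<'E'
from t import *
go(.5188,-.2144,.0365,-34.7)
E
```

```text
t 5.52 pos [ 0.5188 -0.2142  0.036 ] jaw -35.0 tilt [ 0.005 -0.003 -1.   ] q7 0.04 w 0.0418 F [-0.5  0.  -0.2]
  dx,dy,dz [-0.05  0.02  0.02] twist -0.005  alt 3.137
```

Emit:
{"op": "arm_command", "data": {
  "commands": [
    {"dx":0,"dy":0,"dz":0,"twist":0},
    {"dx":0,"dy":0,"dz":0,"twist":0},
    {"dx":0,"dy":0,"dz":0,"twist":0},
    {"dx":0,"dy":0,"dz":0,"twist":0},
    {"dx":0,"dy":0,"dz":0,"twist":0}
  ],
  "grip": -0.4
}}

```text
clock: 5.93
position: [0.5188, -0.2142, 0.0361]
tool_rot: [1.654, 1.565, -0.528]
force: [0.4, 0.2, -0.4]
grip_width: 0.0599
```

Emit:
{"op": "arm_command", "data": {
  "commands": [
    {"dx":-1.5,"dy":0,"dz":0,"twist":0},
    {"dx":-4,"dy":0,"dz":0,"twist":0},
    {"dx":-8,"dy":0,"dz":0,"twist":0},
    {"dx":-11,"dy":0,"dz":0,"twist":0},
    {"dx":-11,"dy":0,"dz":0,"twist":0}
  ]
}}

```text
clock: 6.35
position: [0.5203, -0.215, 0.1514]
tool_rot: [1.8, 1.558, -0.382]
force: [1.5, 0.7, 0.4]
grip_width: 0.0601
```

```bash
python3 - <<'E'
from t import *
go(.5996,.1112,.13,31.5)
im=imaging.grab_frame('scene'); cv2.imwrite("pics/s4.png",cv2.resize(im[90:180,280:400,::-1],None,fx=5,fy=5,interpolation=cv2.INTER_CUBIC))
E
```

```text
t 6.35 pos [ 0.5203 -0.215   0.1514] jaw -35.0 tilt [ 0.012 -0.005 -1.   ] q7 -0.03 w 0.0601 F [1.5 0.7 0.4]
  dx,dy,dz [  2.08 -12.25 -31.25] twist -1.161  alt 1.981
```

View pics/s4.png

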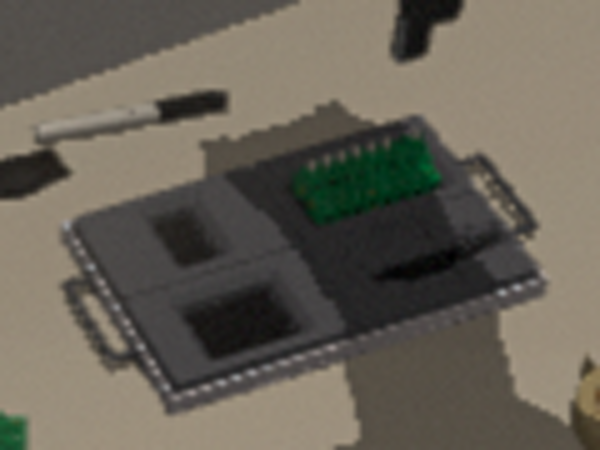

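Emit:
{"op": "arm_command", "data": {
  "commands": [
    {"dx":0,"dy":-1,"dz":-2.5,"twist":-0.1},
    {"dx":0,"dy":-2.2,"dz":-5.5,"twist":-0.22},
    {"dx":0,"dy":-3.5,"dz":-9,"twist":-0.34},
    {"dx":0,"dy":-5,"dz":-12.5,"twist":-0.46},
    {"dx":0,"dy":-6.3,"dz":-16,"twist":-0.58},
    {"dx":0.5,"dy":-7.6,"dz":-19.5,"twist":-0.7},
    {"dx":0.8,"dy":-9,"dz":-23,"twist":-0.82},
    {"dx":1.2,"dy":-10.3,"dz":-26.5,"twist":-0.94},
    {"dx":1.6,"dy":-11.6,"dz":-29.5,"twist":-1.06},
    {"dx":2.1,"dy":-12.2,"dz":-31.2,"twist":-1.16},
    {"dx":2.1,"dy":-12.2,"dz":-31.2,"twist":-1.16},
    {"dx":2.1,"dy":-12.2,"dz":-31.2,"twist":-1.16}
  ],
  "grip": -1
}}

```text
clock: 7.4
position: [0.5982, 0.112, 0.1262]
tool_rot: [0.566, 1.562, -0.454]
force: [0.0, -0.5, 0.3]
grip_width: 0.0854
```

```bash
python3 - <<'E'
from t import *
go(.5996,.1112,.08,31.5)
E
```

```text
t 7.4 pos [0.5982 0.112  0.1262] jaw 31.5 tilt [ 0.008 -0.004 -1.   ] q7 0.34 w 0.0854 F [ 0.  -0.5  0.3]
  dx,dy,dz [4.62 0.05 0.11] twist 0.001  alt -3.141
```

Descend to TCP z 0.026 (dx about 10.0) and close.

Emit:
{"op": "arm_command", "data": {
  "commands": [
    {"dx":2.5,"dy":0.05,"dz":0.15,"twist":0},
    {"dx":5.5,"dy":0.05,"dz":0.15,"twist":0},
    {"dx":8,"dy":0.05,"dz":0.2,"twist":0},
    {"dx":9.5,"dy":0.05,"dz":0.2,"twist":0},
    {"dx":10,"dy":0.05,"dz":0.2,"twist":0},
    {"dx":10,"dy":0.05,"dz":0.2,"twist":0}
  ]
}}

```text
clock: 7.9
position: [0.5997, 0.1089, 0.0251]
tool_rot: [0.322, 1.563, -0.7]
force: [-0.2, 0.2, 0.9]
grip_width: 0.0849
```

Emit:
{"op": "arm_command", "data": {
  "commands": [
    {"dx":0,"dy":0,"dz":0,"twist":0},
    {"dx":0,"dy":0,"dz":0,"twist":0},
    {"dx":0,"dy":0,"dz":0,"twist":0},
    {"dx":0,"dy":0,"dz":0,"twist":0},
    {"dx":0,"dy":0,"dz":0,"twist":0},
    {"dx":0,"dy":0,"dz":0,"twist":0},
    {"dx":0,"dy":0,"dz":0,"twist":0},
    {"dx":0,"dy":0,"dz":0,"twist":0}
  ],
  "grip": 1
}}

```text
clock: 8.57
position: [0.6002, 0.1089, 0.0262]
tool_rot: [0.443, 1.562, -0.58]
force: [-2.5, -1.0, 9.0]
grip_width: 0.0414
```

```bash
python3 - <<'E'
from t import *
go(.5996,.1112,.12,31.5)
E
```

```text
t 8.57 pos [0.6002 0.1089 0.0262] jaw 31.4 tilt [ 0.007 -0.005 -1.   ] q7 0.35 w 0.0414 F [-2.5 -1.   9. ]
  dx,dy,dz [-9.38  0.1  -0.15] twist -0.002  alt 3.14
```

Emit:
{"op": "arm_command", "data": {
  "commands": [
    {"dx":-3,"dy":0,"dz":0,"twist":0},
    {"dx":-6,"dy":0,"dz":0,"twist":0},
    {"dx":-9,"dy":0,"dz":0,"twist":0},
    {"dx":-9,"dy":0,"dz":0,"twist":0}
  ]
}}

```text
clock: 8.9
position: [0.6022, 0.1098, 0.1222]
tool_rot: [0.843, 1.556, -0.18]
force: [2.0, 0.3, 0.1]
grip_width: 0.0414
```

```bash
python3 - <<'E'
from t import *
go(.5252,-.0645,.1,-34.7)
E
```

```text
t 8.9 pos [0.6022 0.1098 0.1222] jaw 31.4 tilt [ 0.015 -0.003 -1.   ] q7 0.34 w 0.0414 F [2.  0.3 0.1]
  dx,dy,dz [  2.15 -15.67  10.85] twist 1.153  alt -1.988
```

Emit:
{"op": "arm_command", "data": {
  "commands": [
    {"dx":0,"dy":-1.5,"dz":1,"twist":0.1},
    {"dx":0,"dy":-3.2,"dz":2.2,"twist":0.22},
    {"dx":0,"dy":-5,"dz":3.5,"twist":0.34},
    {"dx":0,"dy":-7,"dz":4.8,"twist":0.46},
    {"dx":0,"dy":-9,"dz":6.2,"twist":0.58},
    {"dx":0,"dy":-11,"dz":7.6,"twist":0.7},
    {"dx":0.5,"dy":-13,"dz":9,"twist":0.82},
    {"dx":1,"dy":-14.5,"dz":10,"twist":0.94},
    {"dx":1.5,"dy":-15.6,"dz":10.8,"twist":1.06},
    {"dx":2.1,"dy":-15.6,"dz":10.8,"twist":1.15},
    {"dx":2.1,"dy":-15.6,"dz":10.8,"twist":1.15},
    {"dx":2.1,"dy":-15.6,"dz":10.8,"twist":1.15}
  ]
}}

```text
clock: 9.9
position: [0.5257, -0.0633, 0.1007]
tool_rot: [1.994, 1.556, -0.176]
force: [-0.0, -0.2, 0.9]
grip_width: 0.0416
```

```bash
python3 - <<'E'
from t import *
go(.5252,-.0645,.065,-34.7)
im=imaging.grab_frame('scene'); cv2.imwrite("pics/s5.png",cv2.resize(im[90:180,280:400,::-1],None,fx=5,fy=5,interpolation=cv2.INTER_CUBIC))
E
```

```text
t 9.9 pos [ 0.5257 -0.0633  0.1007] jaw -34.3 tilt [ 0.015 -0.003 -1.   ] q7 -0.24 w 0.0416 F [-0.  -0.2  0.9]
  dx,dy,dz [ 3.57 -0.03  0.15] twist 0.007  alt -3.135
```

View pics/s5.png

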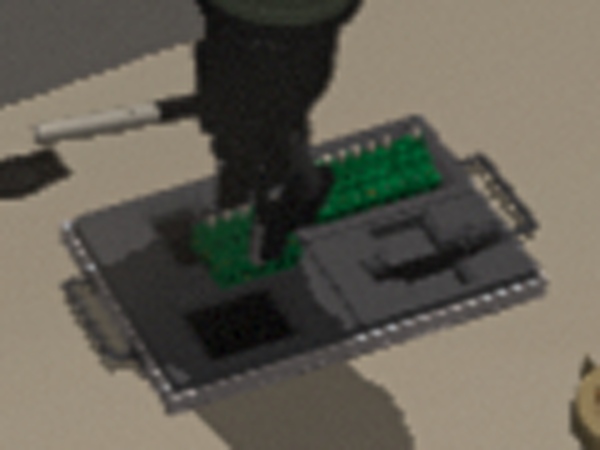

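Emit:
{"op": "arm_command", "data": {
  "commands": [
    {"dx":1.2,"dy":0,"dz":0.15,"twist":0},
    {"dx":2.5,"dy":0,"dz":0.2,"twist":0},
    {"dx":3.2,"dy":0,"dz":0.2,"twist":0},
    {"dx":3.5,"dy":0,"dz":0.2,"twist":0},
    {"dx":4.2,"dy":0,"dz":0.2,"twist":0},
    {"dx":5,"dy":0,"dz":0.2,"twist":0},
    {"dx":5.7,"dy":0,"dz":0.2,"twist":0},
    {"dx":6.2,"dy":0,"dz":0.2,"twist":0},
    {"dx":6.4,"dy":0,"dz":0.2,"twist":0},
    {"dx":6.4,"dy":0,"dz":0.2,"twist":0}
  ]
}}

```text
clock: 10.78
position: [0.5255, -0.065, 0.0364]
tool_rot: [1.999, 1.556, -0.17]
force: [0.4, -0.6, -0.4]
grip_width: 0.0418
```

```bash
python3 - <<'E'
from t import *
go(.5252,-.0645,.036,-34.7)
E
```

```text
t 10.78 pos [ 0.5255 -0.065   0.0364] jaw -34.3 tilt [ 0.014 -0.002 -1.   ] q7 -0.19 w 0.0418 F [ 0.4 -0.6 -0.4]
  dx,dy,dz [ 0.04 -0.06 -0.03] twist 0.008  alt -3.134
```

Emit:
{"op": "arm_command", "data": {
  "commands": [
    {"dx":0,"dy":0,"dz":0,"twist":0},
    {"dx":0,"dy":0,"dz":0,"twist":0},
    {"dx":0,"dy":0,"dz":0,"twist":0},
    {"dx":0,"dy":0,"dz":0,"twist":0},
    {"dx":0,"dy":0,"dz":0,"twist":0}
  ],
  "grip": -0.4
}}

```text
clock: 11.2
position: [0.5256, -0.065, 0.0366]
tool_rot: [2.004, 1.556, -0.165]
force: [-0.2, 0.5, 0.4]
grip_width: 0.0599
```

Emit:
{"op": "arm_command", "data": {
  "commands": [
    {"dx":-1.5,"dy":0,"dz":0,"twist":0},
    {"dx":-4,"dy":0,"dz":0,"twist":0},
    {"dx":-7,"dy":0,"dz":0,"twist":0},
    {"dx":-9,"dy":0,"dz":0,"twist":0},
    {"dx":-9,"dy":0,"dz":0,"twist":0}
  ]
}}

```text
clock: 11.62
position: [0.5259, -0.065, 0.1302]
tool_rot: [2.053, 1.551, -0.115]
force: [0.2, 0.5, -0.2]
grip_width: 0.0597
```

```bash
python3 - <<'E'
from t import *
go(.4436,.1517,.12,-42.5)
E
```

```text
t 11.62 pos [ 0.5259 -0.065   0.1302] jaw -34.3 tilt [ 0.02  -0.002 -1.   ] q7 -0.25 w 0.0597 F [ 0.2  0.5 -0.2]
  dx,dy,dz [  0.8  -19.02 -13.27] twist 0.144  alt -2.998
```

Emit:
{"op": "arm_command", "data": {
  "commands": [
    {"dx":0,"dy":-2,"dz":-1.4,"twist":0.03},
    {"dx":0,"dy":-5,"dz":-3.5,"twist":0.06},
    {"dx":0,"dy":-8,"dz":-5.6,"twist":0.1},
    {"dx":0,"dy":-11,"dz":-7.7,"twist":0.14},
    {"dx":0.2,"dy":-14,"dz":-9.8,"twist":0.144},
    {"dx":0.4,"dy":-17,"dz":-11.8,"twist":0.144},
    {"dx":0.8,"dy":-19,"dz":-13.3,"twist":0.144},
    {"dx":0.8,"dy":-19,"dz":-13.3,"twist":0.144},
    {"dx":0.8,"dy":-19,"dz":-13.3,"twist":0.144}
  ],
  "grip": -1
}}

```text
clock: 12.37
position: [0.4433, 0.1531, 0.1198]
tool_rot: [2.187, 1.551, -0.123]
force: [0.8, -0.8, -0.3]
grip_width: 0.0854
```

```bash
python3 - <<'E'
from t import *
go(.4436,.1517,.026,-42.5)
im=imaging.grab_frame('scene'); cv2.imwrite("pics/s6.png",cv2.resize(im[80:230,220:400,::-1],None,fx=4,fy=4,interpolation=cv2.INTER_CUBIC))
E
```

```text
t 12.37 pos [0.4433 0.1531 0.1198] jaw -42.4 tilt [ 0.019 -0.002 -1.   ] q7 -0.79 w 0.0854 F [ 0.8 -0.8 -0.3]
  dx,dy,dz [ 9.37 -0.04  0.19] twist 0.003  alt -3.139
```

View pics/s6.png

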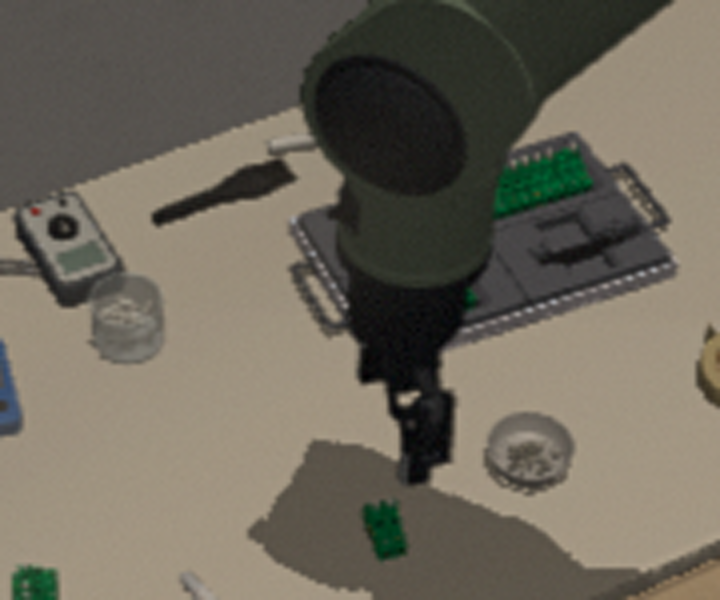

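Emit:
{"op": "arm_command", "data": {
  "commands": [
    {"dx":2.5,"dy":0,"dz":0.2,"twist":0},
    {"dx":5.5,"dy":0,"dz":0.2,"twist":0},
    {"dx":7.8,"dy":0,"dz":0.2,"twist":0},
    {"dx":9,"dy":0,"dz":0.2,"twist":0},
    {"dx":9.3,"dy":0,"dz":0.2,"twist":0},
    {"dx":9.3,"dy":0,"dz":0.2,"twist":0}
  ]
}}

```text
clock: 12.92
position: [0.4445, 0.1487, 0.0266]
tool_rot: [2.132, 1.552, -0.182]
force: [-0.8, -0.5, 0.3]
grip_width: 0.0856
```

Emit:
{"op": "arm_command", "data": {
  "commands": [
    {"dx":0,"dy":0,"dz":0,"twist":0},
    {"dx":0,"dy":0,"dz":0,"twist":0},
    {"dx":0,"dy":0,"dz":0,"twist":0},
    {"dx":0,"dy":0,"dz":0,"twist":0},
    {"dx":0,"dy":0,"dz":0,"twist":0},
    {"dx":0,"dy":0,"dz":0,"twist":0},
    {"dx":0,"dy":0,"dz":0,"twist":0},
    {"dx":0,"dy":0,"dz":0,"twist":0}
  ],
  "grip": 1
}}

```text
clock: 13.58
position: [0.4449, 0.1489, 0.0274]
tool_rot: [2.172, 1.551, -0.142]
force: [-1.0, -1.3, 11.9]
grip_width: 0.0414
```

```bash
python3 - <<'E'
from t import *
go(.4436,.1517,.12,-42.5)
E
```

```text
t 13.58 pos [0.4449 0.1489 0.0274] jaw -42.6 tilt [ 0.02  -0.003 -1.   ] q7 -0.68 w 0.0414 F [-1.  -1.3 11.9]
  dx,dy,dz [-9.27 -0.13 -0.22] twist -0.002  alt 3.14
```

Emit:
{"op": "arm_command", "data": {
  "commands": [
    {"dx":-3,"dy":0,"dz":0,"twist":0},
    {"dx":-6,"dy":0,"dz":0,"twist":0},
    {"dx":-9,"dy":0,"dz":0,"twist":0},
    {"dx":-9,"dy":0,"dz":0,"twist":0}
  ]
}}

```text
clock: 13.92
position: [0.4448, 0.1499, 0.1218]
tool_rot: [2.325, 1.546, 0.011]
force: [0.8, -0.3, 0.1]
grip_width: 0.0413
```

```bash
python3 - <<'E'
from t import *
go(.5913,-.1096,.1,-34.7)
E
```

```text
t 13.92 pos [0.4448 0.1499 0.1218] jaw -42.6 tilt [ 0.025  0.    -1.   ] q7 -0.78 w 0.0413 F [ 0.8 -0.3  0.1]
  dx,dy,dz [ 2.54 28.31  9.22] twist -0.138  alt 3.004
```

Emit:
{"op": "arm_command", "data": {
  "commands": [
    {"dx":0,"dy":2,"dz":0.7,"twist":-0.02},
    {"dx":0,"dy":5,"dz":1.6,"twist":-0.04},
    {"dx":0,"dy":8.5,"dz":2.8,"twist":-0.07},
    {"dx":0.3,"dy":12,"dz":3.9,"twist":-0.1},
    {"dx":0.3,"dy":15.5,"dz":5,"twist":-0.138},
    {"dx":0.5,"dy":19,"dz":6.2,"twist":-0.138},
    {"dx":1,"dy":22.5,"dz":7.3,"twist":-0.138},
    {"dx":1.5,"dy":26,"dz":8.5,"twist":-0.138},
    {"dx":2.5,"dy":28.3,"dz":9.2,"twist":-0.138},
    {"dx":2.5,"dy":28.3,"dz":9.2,"twist":-0.138},
    {"dx":2.5,"dy":28.3,"dz":9.2,"twist":-0.138}
  ]
}}

```text
clock: 14.83
position: [0.5912, -0.1107, 0.0999]
tool_rot: [2.172, 1.546, -0.006]
force: [-0.7, 0.3, -0.1]
grip_width: 0.0416
```

```bash
python3 - <<'E'
from t import *
go(.5913,-.1096,.037,-34.7)
im=imaging.grab_frame('scene'); cv2.imwrite("pics/s7.png",cv2.resize(im[90:180,280:400,::-1],None,fx=5,fy=5,interpolation=cv2.INTER_CUBIC))
E
```

```text
t 14.83 pos [ 0.5912 -0.1107  0.0999] jaw -34.8 tilt [ 0.024 -0.    -1.   ] q7 -0.18 w 0.0416 F [-0.7  0.3 -0.1]
  dx,dy,dz [ 6.29 -0.18 -0.01] twist -0.002  alt 3.14
```

View pics/s7.png

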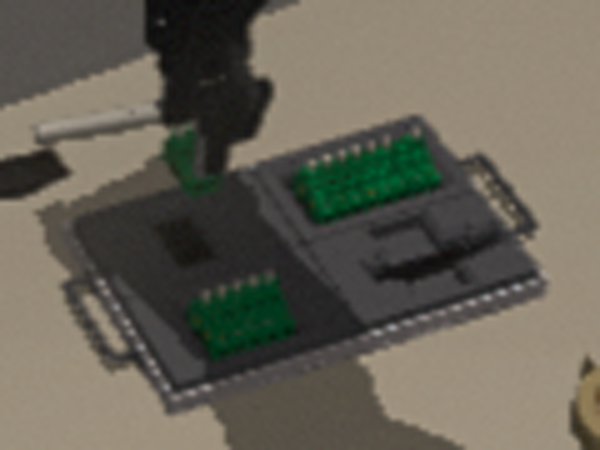

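```bash
python3 - <<'E'
from t import *
im=imaging.grab_frame('scene')[:,:,::-1]; s=sensors.observe(); p=s['position']; print(s['clock'],p)
c=np.radians(-34.8);ex=np.array([np.cos(c),np.sin(c)]);ey=np.array([-ex[1],ex[0]])
o=cv2.resize(im[95:145,295:345],None,fx=12,fy=12,interpolation=cv2.INTER_CUBIC)
for off,col in ((0.0012,(0,0,255)),):
  z0=p[2]-.0274
  P=[[*(p[:2]+a*.0215*ex+(b*.0115+off)*ey),z] for z in(z0,z0+.034) for a,b in((-1,-1),(-1,1),(1,1),(1,-1))]
  for x,y in proj('scene',P): cv2.circle(o,(int((x-295+.5)*12),int((y-95+.5)*12)),4,col,-1)
cv2.imwrite('pics/s7b.png',o)
E
```

```text
14.9333 [ 0.59109519 -0.1085365   0.10046513]
```

View pics/s7b.png

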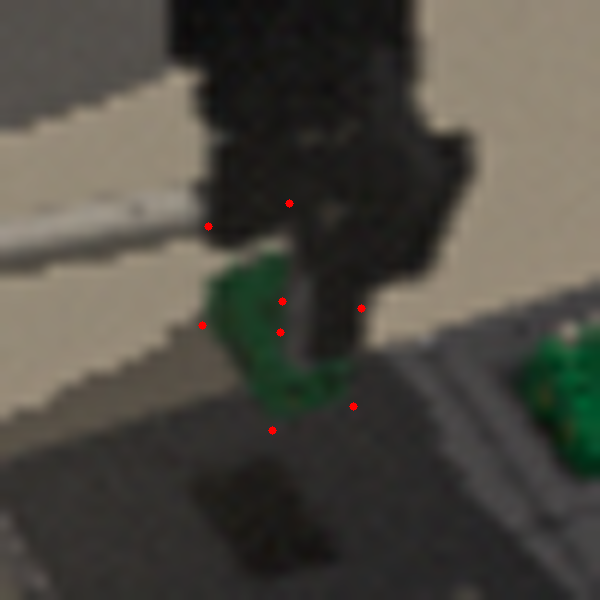

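Emit:
{"op": "arm_command", "data": {
  "commands": [
    {"dx":1.2,"dy":0,"dz":0.1,"twist":0},
    {"dx":2.5,"dy":0,"dz":0.1,"twist":0},
    {"dx":3.2,"dy":0,"dz":0.1,"twist":0},
    {"dx":3.5,"dy":0,"dz":0.15,"twist":0},
    {"dx":4.2,"dy":0,"dz":0.15,"twist":0},
    {"dx":5,"dy":-0.05,"dz":0.15,"twist":0},
    {"dx":5.7,"dy":-0.05,"dz":0.15,"twist":0},
    {"dx":6.1,"dy":-0.05,"dz":0.15,"twist":0},
    {"dx":6.3,"dy":-0.05,"dz":0.15,"twist":0},
    {"dx":6.3,"dy":-0.05,"dz":0.15,"twist":0}
  ]
}}

```text
clock: 15.77
position: [0.5913, -0.1095, 0.037]
tool_rot: [2.208, 1.546, 0.032]
force: [0.6, 0.4, -0.4]
grip_width: 0.0415
```

```bash
python3 - <<'E'
from t import *
go(.5913,-.1096,.037,-34.7)
E
```

```text
t 15.77 pos [ 0.5913 -0.1095  0.037 ] jaw -34.7 tilt [ 0.024  0.001 -1.   ] q7 -0.15 w 0.0415 F [ 0.6  0.4 -0.4]
  dx,dy,dz [0.   0.01 0.01] twist 0.001  alt -3.141
```

Emit:
{"op": "arm_command", "data": {
  "commands": [
    {"dx":0,"dy":0,"dz":0,"twist":0},
    {"dx":0,"dy":0,"dz":0,"twist":0},
    {"dx":0,"dy":0,"dz":0,"twist":0},
    {"dx":0,"dy":0,"dz":0,"twist":0},
    {"dx":0,"dy":0,"dz":0,"twist":0}
  ],
  "grip": -0.4
}}

```text
clock: 16.18
position: [0.5914, -0.1095, 0.0372]
tool_rot: [2.207, 1.546, 0.031]
force: [-0.1, 0.8, 0.7]
grip_width: 0.0598
```

Emit:
{"op": "arm_command", "data": {
  "commands": [
    {"dx":-1.5,"dy":0,"dz":0,"twist":0},
    {"dx":-4,"dy":0,"dz":0,"twist":0},
    {"dx":-7,"dy":0,"dz":0,"twist":0},
    {"dx":-9,"dy":0,"dz":0,"twist":0},
    {"dx":-9,"dy":0,"dz":0,"twist":0}
  ]
}}

```text
clock: 16.6
position: [0.5909, -0.11, 0.1312]
tool_rot: [2.188, 1.541, 0.012]
force: [0.9, 0.1, 0.4]
grip_width: 0.0597
```

```bash
python3 - <<'E'
from t import *
# gauge origin (.5065,.2775), +y at 157.4deg; grasp at y+10
a=np.radians(157.4); g=np.array([.5065,.2775])+.010*np.array([np.cos(a),np.sin(a)]); print(g)
go(g[0],g[1],.12,67.4)
im=imaging.grab_frame('top'); cv2.imwrite("pics/t8.png",im[:,:,::-1])
E
```

```text
[0.4972679  0.28134295]
 t 16.6 pos [ 0.5909 -0.11    0.1312] jaw -34.7 tilt [ 0.03  0.   -1.  ] q7 -0.2 w 0.0597 F [0.9 0.1 0.4]
  dx,dy,dz [  0.85 -29.98 -26.84] twist 1.36  alt -1.782
```

View pics/t8.png

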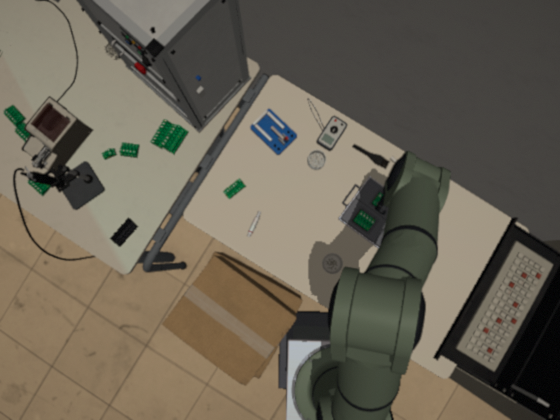

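Emit:
{"op": "arm_command", "data": {
  "commands": [
    {"dx":0,"dy":-2,"dz":-1.8,"twist":-0.08},
    {"dx":0,"dy":-4.5,"dz":-4,"twist":-0.18},
    {"dx":0,"dy":-7.3,"dz":-6.6,"twist":-0.29},
    {"dx":0,"dy":-10.1,"dz":-9.1,"twist":-0.4},
    {"dx":0,"dy":-12.9,"dz":-11.6,"twist":-0.52},
    {"dx":0,"dy":-15.7,"dz":-14.1,"twist":-0.64},
    {"dx":0.2,"dy":-18.5,"dz":-16.6,"twist":-0.76},
    {"dx":0.4,"dy":-21.3,"dz":-19.1,"twist":-0.88},
    {"dx":0.6,"dy":-24.1,"dz":-21.6,"twist":-1.0},
    {"dx":0.8,"dy":-26.9,"dz":-24.1,"twist":-1.12},
    {"dx":0.8,"dy":-29,"dz":-26,"twist":-1.24},
    {"dx":0.8,"dy":-30,"dz":-26.8,"twist":-1.36}
  ],
  "grip": 0.05
}}

```text
clock: 17.65
position: [0.4939, 0.2859, 0.1177]
tool_rot: [0.88, 1.544, 0.075]
force: [-0.4, -0.1, -0.4]
grip_width: 0.0404
```

```bash
python3 - <<'E'
from t import *
go(.4973,.2813,.1,67.4)
im=imaging.grab_frame('scene'); cv2.imwrite("pics/s9.png",im[:,:,::-1])
im=im[90:180,280:400,::-1]
cv2.imwrite("pics/s9c.png",cv2.resize(im,None,fx=5,fy=5,interpolation=cv2.INTER_CUBIC))
E
```

```text
t 17.65 pos [0.4939 0.2859 0.1177] jaw 43.9 tilt [ 0.026  0.002 -1.   ] q7 0.17 w 0.0404 F [-0.4 -0.1 -0.4]
  dx,dy,dz [ 1.78 -0.11  0.54] twist -0.411  alt 2.731
```

View pics/s9c.png

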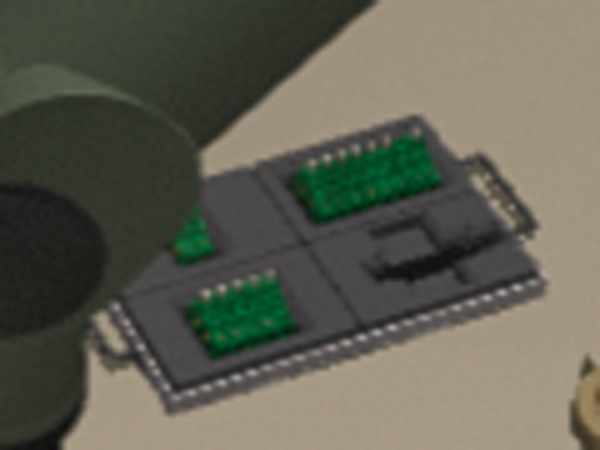

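View pics/s9.png

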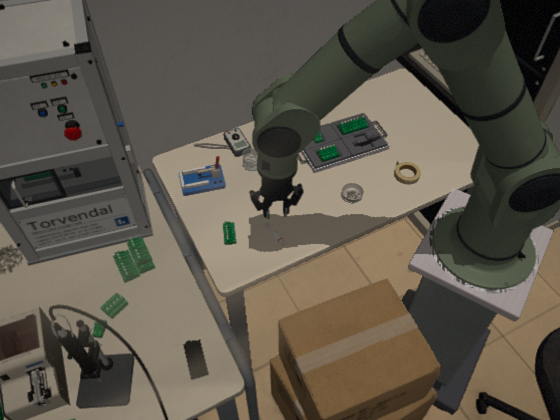

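All three strips sit in their recesses. Now the gauge: finish the twist, then descend.

Emit:
{"op": "arm_command", "data": {
  "commands": [
    {"dx":1,"dy":-0.1,"dz":0.5,"twist":-0.1},
    {"dx":1.8,"dy":-0.1,"dz":0.5,"twist":-0.2},
    {"dx":1.8,"dy":-0.1,"dz":0.5,"twist":-0.3},
    {"dx":1.8,"dy":-0.1,"dz":0.5,"twist":-0.41},
    {"dx":1.8,"dy":-0.1,"dz":0.5,"twist":-0.41},
    {"dx":1.8,"dy":-0.1,"dz":0.5,"twist":-0.41}
  ]
}}

```text
clock: 18.2
position: [0.4968, 0.282, 0.0992]
tool_rot: [0.477, 1.545, 0.089]
force: [0.1, -0.7, 0.0]
grip_width: 0.0406
```

```bash
python3 - <<'E'
from t import *
go(.4973,.2813,.015,67.4)
im=imaging.grab_frame('top'); cv2.imwrite("pics/t9.png",cv2.resize(im[195:245,225:285,::-1],None,fx=10,fy=10,interpolation=cv2.INTER_CUBIC))
im=imaging.grab_frame('scene'); cv2.imwrite("pics/s10.png",cv2.resize(im[180:250,240:310,::-1],None,fx=8,fy=8,interpolation=cv2.INTER_CUBIC))
E
```

```text
t 18.2 pos [0.4968 0.282  0.0992] jaw 67.7 tilt [ 0.025  0.002 -1.   ] q7 0.5 w 0.0406 F [ 0.1 -0.7  0. ]
  dx,dy,dz [ 8.42 -0.14 -0.12] twist 0.006  alt -3.136
```

View pics/t9.png

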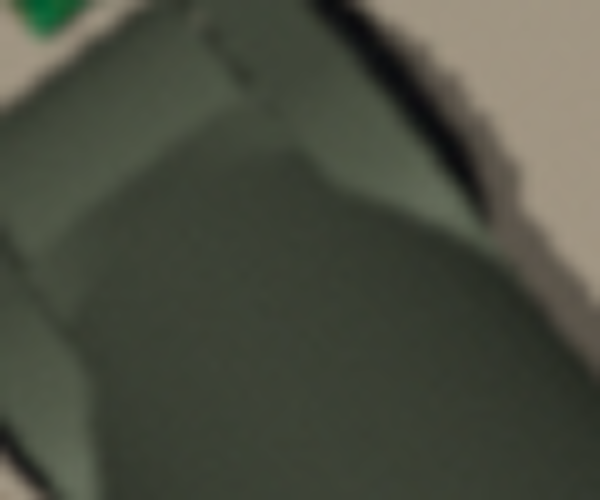

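View pics/s10.png

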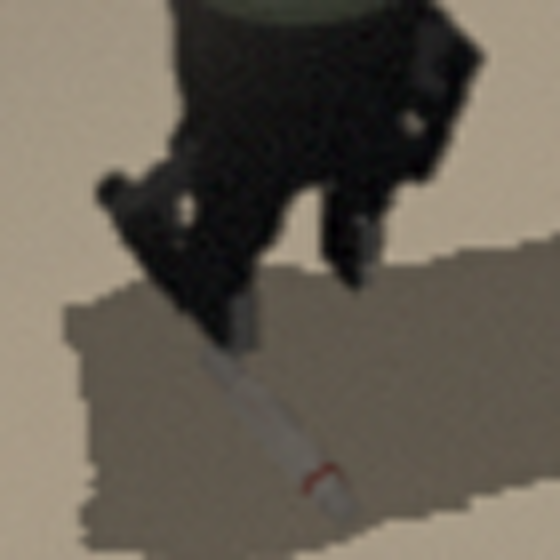

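Emit:
{"op": "arm_command", "data": {
  "commands": [
    {"dx":2.5,"dy":-0.1,"dz":-0.1,"twist":0},
    {"dx":5,"dy":-0.1,"dz":-0.1,"twist":0},
    {"dx":7,"dy":-0.1,"dz":-0.1,"twist":0},
    {"dx":8,"dy":-0.1,"dz":-0.1,"twist":0},
    {"dx":8.4,"dy":-0.1,"dz":-0.1,"twist":0},
    {"dx":8.4,"dy":-0.1,"dz":-0.1,"twist":0}
  ]
}}

```text
clock: 18.8
position: [0.4975, 0.2818, 0.0151]
tool_rot: [0.451, 1.545, 0.062]
force: [-0.3, -0.2, 0.8]
grip_width: 0.0406
```

```bash
python3 - <<'E'
from t import *
go(.4973,.2813,.014,67.4)
im=imaging.grab_frame('scene'); cv2.imwrite("pics/s11.png",cv2.resize(im[180:250,240:310,::-1],None,fx=8,fy=8,interpolation=cv2.INTER_CUBIC))
E
```

```text
t 18.8 pos [0.4975 0.2818 0.0151] jaw 67.7 tilt [ 0.025  0.002 -1.   ] q7 0.48 w 0.0406 F [-0.3 -0.2  0.8]
  dx,dy,dz [ 0.11 -0.05 -0.  ] twist 0.005  alt -3.137
```

View pics/s11.png

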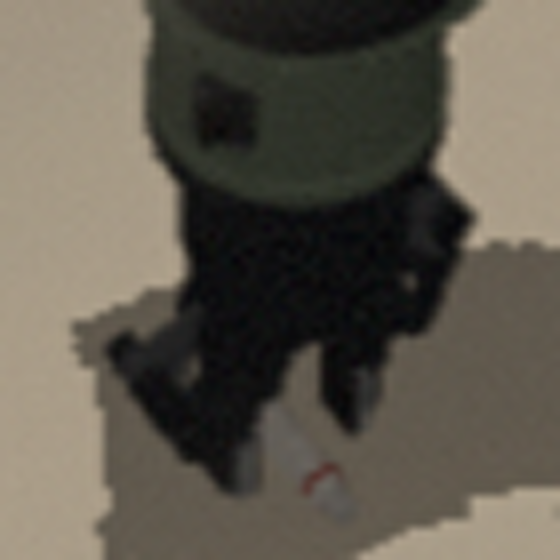

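Emit:
{"op": "arm_command", "data": {
  "commands": [
    {"dx":0.15,"dy":0,"dz":0,"twist":0},
    {"dx":0.15,"dy":0,"dz":0,"twist":0},
    {"dx":0.15,"dy":0,"dz":0,"twist":0},
    {"dx":0.15,"dy":0,"dz":0,"twist":0},
    {"dx":0.15,"dy":0,"dz":0,"twist":0},
    {"dx":0.15,"dy":0,"dz":0,"twist":0},
    {"dx":0.15,"dy":0,"dz":0,"twist":0}
  ],
  "grip": 1
}}

```text
clock: 19.43
position: [0.4984, 0.2822, 0.0153]
tool_rot: [0.494, 1.543, 0.105]
force: [-0.8, -0.4, 6.6]
grip_width: 0.0122
```

```bash
python3 - <<'E'
from t import *
go(.4973,.2813,.12,67.4)
im=imaging.grab_frame('scene'); cv2.imwrite("pics/s12.png",cv2.resize(im[180:250,240:310,::-1],None,fx=8,fy=8,interpolation=cv2.INTER_CUBIC))
E
```

```text
t 19.43 pos [0.4984 0.2822 0.0153] jaw 67.7 tilt [ 0.027  0.003 -1.   ] q7 0.48 w 0.0122 F [-0.8 -0.4  6.6]
  dx,dy,dz [-1.047e+01  1.000e-02  1.900e-01] twist 0.005  alt -3.137
```

View pics/s12.png

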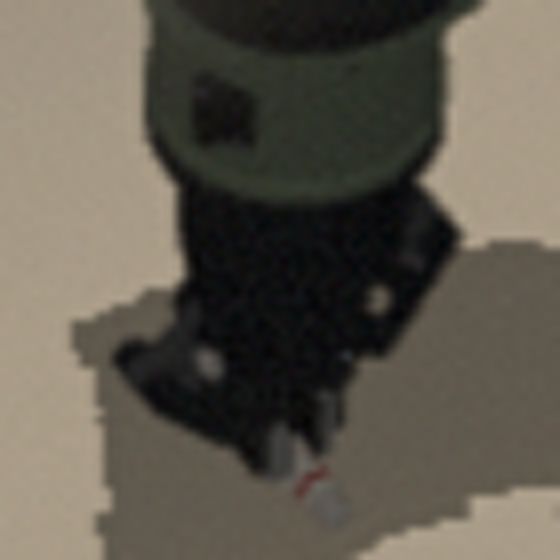

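Emit:
{"op": "arm_command", "data": {
  "commands": [
    {"dx":0,"dy":0,"dz":0,"twist":0},
    {"dx":0,"dy":0,"dz":0,"twist":0},
    {"dx":0,"dy":0,"dz":0,"twist":0},
    {"dx":0,"dy":0,"dz":0,"twist":0}
  ],
  "grip": 0.3
}}

```text
clock: 19.82
position: [0.4983, 0.2822, 0.0153]
tool_rot: [0.497, 1.543, 0.107]
force: [0.0, 0.7, 0.6]
grip_width: 0.0298
```

Emit:
{"op": "arm_command", "data": {
  "commands": [
    {"dx":0.2,"dy":0,"dz":0,"twist":0},
    {"dx":0.4,"dy":0,"dz":0,"twist":0},
    {"dx":0.5,"dy":0,"dz":0,"twist":0},
    {"dx":0.5,"dy":0,"dz":0,"twist":0}
  ]
}}

```text
clock: 20.15
position: [0.4983, 0.2821, 0.0099]
tool_rot: [0.487, 1.544, 0.098]
force: [0.1, 0.2, 0.4]
grip_width: 0.0299
```

```bash
python3 - <<'E'
from t import *
go(.4973,.2813,.01,67.4)
im=imaging.grab_frame('scene'); cv2.imwrite("pics/s13.png",cv2.resize(im[190:250,245:305,::-1],None,fx=10,fy=10,interpolation=cv2.INTER_CUBIC))
E
```

```text
t 20.15 pos [0.4983 0.2821 0.0099] jaw 67.7 tilt [ 0.027  0.003 -1.   ] q7 0.48 w 0.0299 F [0.1 0.2 0.4]
  dx,dy,dz [-0.01 -0.11 -0.06] twist 0.005  alt -3.137
```

View pics/s13.png

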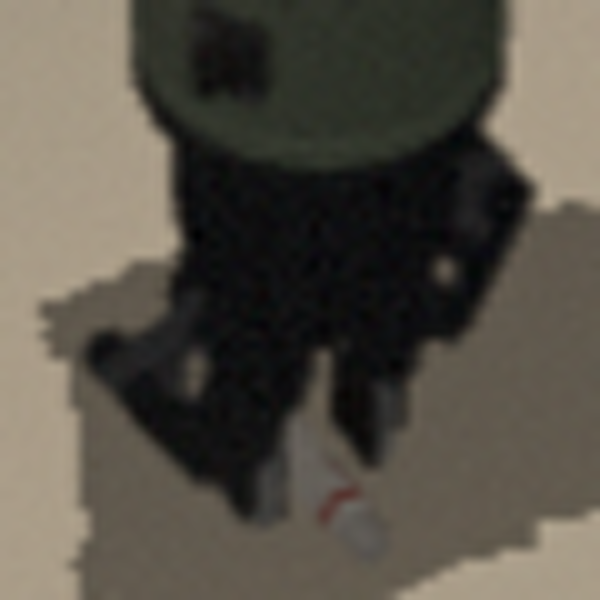

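Emit:
{"op": "arm_command", "data": {
  "commands": [
    {"dx":0,"dy":0,"dz":0,"twist":0},
    {"dx":0,"dy":0,"dz":0,"twist":0},
    {"dx":0,"dy":0,"dz":0,"twist":0},
    {"dx":0,"dy":0,"dz":0,"twist":0},
    {"dx":0,"dy":0,"dz":0,"twist":0},
    {"dx":0,"dy":0,"dz":0,"twist":0},
    {"dx":0,"dy":0,"dz":0,"twist":0}
  ],
  "grip": 1
}}

```text
clock: 20.78
position: [0.4984, 0.2821, 0.0102]
tool_rot: [0.488, 1.544, 0.098]
force: [-1.5, -0.9, 5.9]
grip_width: 0.0129
```

```bash
python3 - <<'E'
from t import *
go(.4973,.2813,.12,67.4)
im=imaging.grab_frame('scene'); cv2.imwrite("pics/s14.png",cv2.resize(im[190:250,245:305,::-1],None,fx=10,fy=10,interpolation=cv2.INTER_CUBIC))
E
```

```text
t 20.78 pos [0.4984 0.2821 0.0102] jaw 67.7 tilt [ 0.027  0.003 -1.   ] q7 0.48 w 0.0129 F [-1.5 -0.9  5.9]
  dx,dy,dz [-10.98   0.02   0.2 ] twist 0.005  alt -3.137
```

View pics/s14.png

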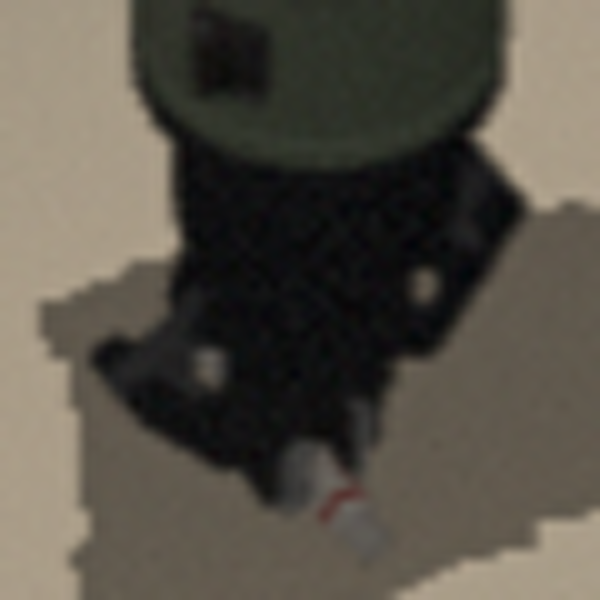

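Emit:
{"op": "arm_command", "data": {
  "commands": [
    {"dx":0,"dy":0,"dz":0,"twist":0},
    {"dx":0,"dy":0,"dz":0,"twist":0},
    {"dx":0,"dy":0,"dz":0,"twist":0},
    {"dx":0,"dy":0,"dz":0,"twist":0}
  ],
  "squeeze": 20
}}

```text
clock: 21.17
position: [0.4984, 0.2822, 0.0102]
tool_rot: [0.49, 1.544, 0.1]
force: [-1.7, -0.7, 4.5]
grip_width: 0.013
```

Emit:
{"op": "arm_command", "data": {
  "commands": [
    {"dx":-2.5,"dy":0,"dz":0,"twist":0},
    {"dx":-5,"dy":0,"dz":0,"twist":0},
    {"dx":-8,"dy":0,"dz":0.1,"twist":0},
    {"dx":-11,"dy":0,"dz":0.2,"twist":0},
    {"dx":-11,"dy":0,"dz":0.2,"twist":0}
  ]
}}

```text
clock: 21.58
position: [0.4994, 0.2822, 0.1251]
tool_rot: [0.585, 1.538, 0.195]
force: [1.4, 0.1, 0.3]
grip_width: 0.0127
```

```bash
python3 - <<'E'
from t import *
go(.4973,.2813,.12,67.4)
im=imaging.grab_frame('scene'); cv2.imwrite("pics/s15.png",cv2.resize(im[170:230,235:305,::-1],None,fx=10,fy=10,interpolation=cv2.INTER_CUBIC))
E
```

```text
t 21.58 pos [0.4994 0.2822 0.1251] jaw 67.7 tilt [ 0.033  0.006 -0.999] q7 0.5 w 0.0127 F [1.4 0.1 0.3]
  dx,dy,dz [ 0.5  -0.17 -0.17] twist 0.005  alt -3.137
```

View pics/s15.png

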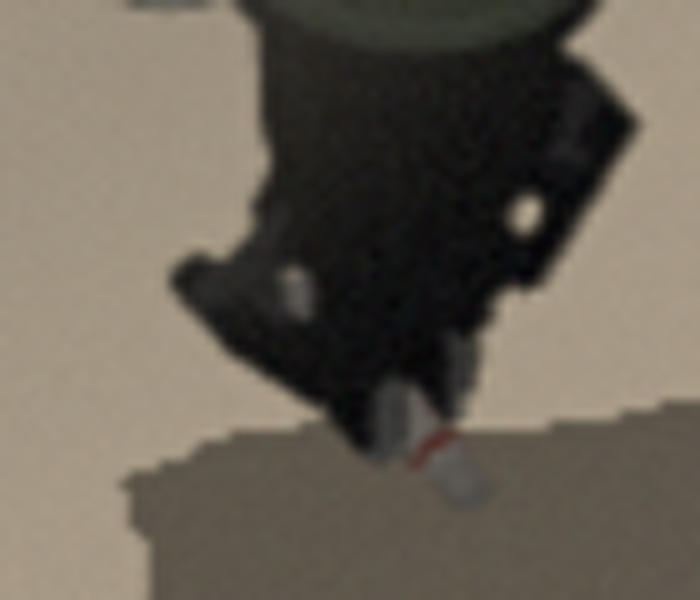

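```bash
python3 - <<'E'
from t import *
a=np.radians(157.7); d=np.array([np.cos(a),np.sin(a)]); p=np.array([.4994,.2822])
for nm,px in (('ring',[277.7,214.5+1.3]),('tip',[235+46.8-.5,170+49.5-.5+1.3])):
  for z in (.122,.129):
    q=plane('scene',[px],z)[0,:2]-p; print(nm,z,'along',(q@d*1000).round(1),'across',(q@[-d[1],d[0]]*1000).round(1))
go(.453,-.1688,.12,-34.7)
E
```

```text
ring 0.122 along 16.8 across -3.0
ring 0.129 along 21.1 across -6.1
tip 0.122 along 34.1 across -3.8
tip 0.129 along 38.4 across -6.9
 t 21.63 pos [0.4986 0.2818 0.1227] jaw 67.7 tilt [ 0.031  0.005 -1.   ] q7 0.5 w 0.0133 F [-0.2 -0.6 -1.2]
  dx,dy,dz [ -0.11 -43.41  12.91] twist -1.355  alt 1.787
```

Emit:
{"op": "arm_command", "data": {
  "commands": [
    {"dx":0,"dy":-2,"dz":0.6,"twist":0.1},
    {"dx":0,"dy":-4.5,"dz":1.3,"twist":0.2},
    {"dx":0,"dy":-8,"dz":2.4,"twist":0.32},
    {"dx":0,"dy":-11.5,"dz":3.5,"twist":0.44},
    {"dx":0,"dy":-15,"dz":4.6,"twist":0.56},
    {"dx":0,"dy":-18.5,"dz":5.7,"twist":0.68},
    {"dx":0,"dy":-22,"dz":6.8,"twist":0.8},
    {"dx":0,"dy":-25.5,"dz":7.8,"twist":0.92},
    {"dx":0,"dy":-29,"dz":8.8,"twist":1.04},
    {"dx":0,"dy":-32.5,"dz":9.8,"twist":1.16},
    {"dx":0,"dy":-36,"dz":10.8,"twist":1.28},
    {"dx":0,"dy":-38,"dz":11.3,"twist":1.38}
  ]
}}

```text
clock: 22.63
position: [0.4574, -0.1165, 0.1186]
tool_rot: [1.903, 1.541, 0.123]
force: [-0.3, 0.2, -1.1]
grip_width: 0.013
```

```bash
python3 - <<'E'
from t import *
go(.453,-.1688,.1,-34.7)
E
```

```text
t 22.63 pos [ 0.4574 -0.1165  0.1186] jaw -12.0 tilt [ 0.03   0.004 -1.   ] q7 0.19 w 0.013 F [-0.3  0.2 -1.1]
  dx,dy,dz [1.83 0.6  5.23] twist 0.397  alt -2.745
```

Emit:
{"op": "arm_command", "data": {
  "commands": [
    {"dx":0.5,"dy":0.3,"dz":2,"twist":0.1},
    {"dx":1,"dy":0.5,"dz":4,"twist":0.2},
    {"dx":1.8,"dy":0.6,"dz":5.2,"twist":0.3},
    {"dx":1.8,"dy":0.6,"dz":5.2,"twist":0.397},
    {"dx":1.8,"dy":0.6,"dz":5.2,"twist":0.397},
    {"dx":1.8,"dy":0.6,"dz":5.2,"twist":0.397},
    {"dx":1.8,"dy":0.6,"dz":5.2,"twist":0.397}
  ]
}}

```text
clock: 23.22
position: [0.453, -0.168, 0.0999]
tool_rot: [2.295, 1.541, 0.123]
force: [0.3, -0.1, -0.6]
grip_width: 0.0129
```

```bash
python3 - <<'E'
from t import *
im=imaging.grab_frame('scene')[:,:,::-1].copy()
im2=imaging.grab_frame('top')[:,:,::-1]
go(.453,-.1688,.06,-34.7)
s=sensors.observe(); p=s['position']; a=np.radians(55.3); d=np.array([np.cos(a),np.sin(a)])
cv2.imwrite('pics/s16raw.png',im); cv2.imwrite('pics/t16raw.png',im2)
x0,y0,F=335,95,10
o=cv2.resize(im[y0:y0+55,x0:x0+70],None,fx=F,fy=F,interpolation=cv2.INTER_CUBIC)
zc=p[2]-.0102+.007
for k in (-53,-34,0,22,33):
    q=proj('scene',[[*(p[:2]+d*k/1000),zc]])[0]-[.5,1.3]; cv2.circle(o,(int((q[0]-x0+.5)*F),int((q[1]-y0+.5)*F)),3,(0,0,255),-1)
cv2.imwrite('pics/s16.png',o)
cv2.imwrite('pics/t16.png',cv2.resize(im2[165:275,340:450],None,fx=5,fy=5,interpolation=cv2.INTER_CUBIC))
E
```

```text
t 23.32 pos [ 0.4532 -0.1681  0.1003] jaw -34.5 tilt [ 0.03   0.004 -1.   ] q7 0.02 w 0.0131 F [ 0.6 -0.3  0. ]
  dx,dy,dz [ 4.03 -0.07  0.15] twist 0.003  alt -3.138
```

View pics/s16.png

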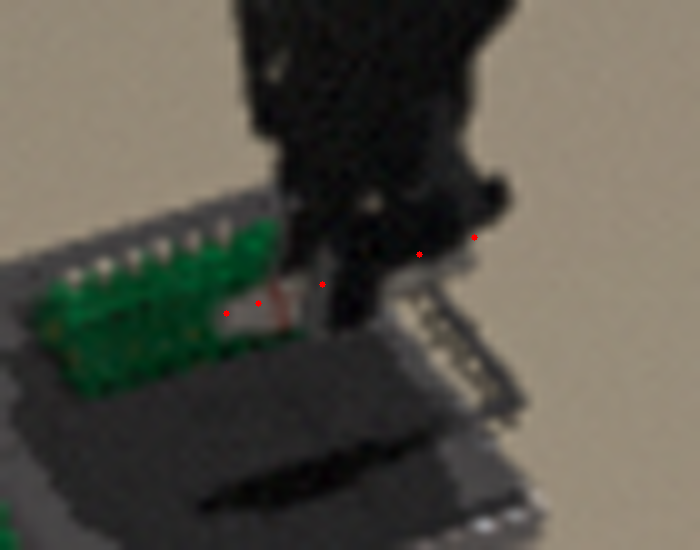

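View pics/t16.png

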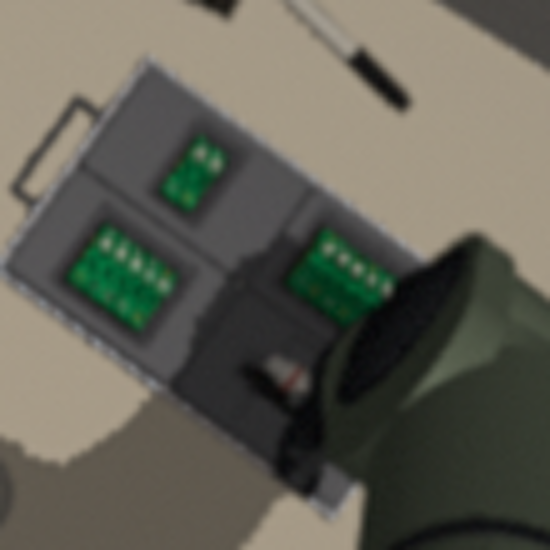

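```bash
python3 - <<'E'
from t import *
im2=cv2.imread('pics/t16raw.png')
cv2.imwrite('pics/t16b.png',cv2.resize(im2[225:255,380:415],None,fx=16,fy=16,interpolation=cv2.INTER_CUBIC))
s=sensors.observe(); p=s['position']; a=np.radians(55.5); d=np.array([np.cos(a),np.sin(a)])
o=cv2.imread('pics/t16b.png')
for k in (0,11,22,33):
    for w in (-8,8):
        P=[[*(p[:2]+d*k/1000+np.array([d[1],-d[0]])*w/1000),p[2]-.0102+.007]]
        q=proj('top',P)[0]; cv2.circle(o,(int((q[0]-380+.5)*16),int((q[1]-225+.5)*16)),3,(0,0,255),-1)
cv2.imwrite('pics/t16b.png',o)
E
```

```text
(no output)
```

View pics/t16b.png

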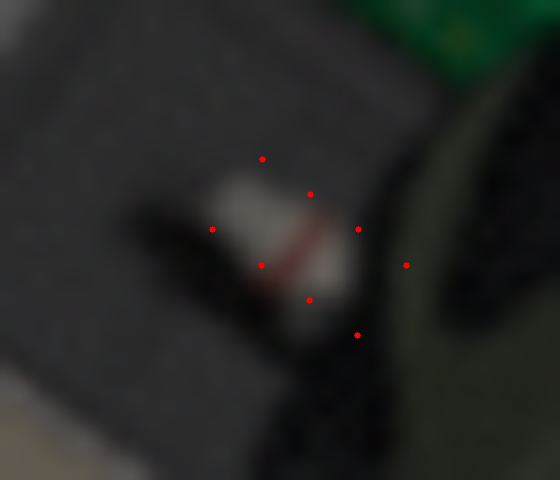

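```bash
python3 - <<'E'
from h import *
im=cv2.imread('pics/t16raw.png'); U=4
big=cv2.resize(im,None,fx=U,fy=U,interpolation=cv2.INTER_CUBIC).astype(int)
gr=big[...,1]-big[...,2]
a=np.deg2rad(-34.7); ex=np.array([np.cos(a),np.sin(a)]); ey=np.array([-ex[1],ex[0]])
for th in (8,20):
  for name,(u,v),n in (('two',(379,199),(592.0,-108.6)),('five',(364.5,220.5),(526.2,-63.0))):
    m=np.zeros(gr.shape,np.uint8); w=13; s=np.s_[(v-0*w if 0 else int(v-w))*U:int(v+w)*U,int(u-w)*U:int(u+w)*U]; m[s]=gr[s]>th
    m=cv2.morphologyEx(m,cv2.MORPH_CLOSE,np.ones((9,9)))
    c=max(cv2.findContours(m,0,1)[0],key=cv2.contourArea).reshape(-1,2)
    for z in (.033,):
      (x,y),(p,q),t=cv2.minAreaRect((plane('top',(c+.5)/U-.5,z)[:,:2]*1000).astype(np.float32))
      d=np.array([x,y])-n
      print(name,th,z,np.round([x,y,p,q,t],1),'ex,ey',(d@ex).round(1),(d@ey).round(1))
E
```

```text
two 8 0.033 [ 588.9 -105.1   28.1   48.7   54.3] ex,ey -4.6 1.1
five 8 0.033 [523.6 -61.7  61.4  48.1  55.2] ex,ey -2.9 -0.4
two 20 0.033 [ 588.8 -105.2   25.7   46.5   54.9] ex,ey -4.6 1.0
five 20 0.033 [523.4 -61.4  58.9  45.8  55.2] ex,ey -3.2 -0.2
```

```bash
python3 - <<'E'
from t import *
go(.4539,-.1713,.045,-34.7)
E
```

```text
t 23.32 pos [ 0.4532 -0.1681  0.1003] jaw -34.5 tilt [ 0.03   0.004 -1.   ] q7 0.02 w 0.0131 F [ 0.6 -0.3  0. ]
  dx,dy,dz [5.53 0.11 0.34] twist 0.003  alt -3.138
```

Emit:
{"op": "arm_command", "data": {
  "commands": [
    {"dx":1.2,"dy":0.1,"dz":0.34,"twist":0},
    {"dx":2.5,"dy":0.1,"dz":0.34,"twist":0},
    {"dx":4,"dy":0.1,"dz":0.34,"twist":0},
    {"dx":5,"dy":0.1,"dz":0.34,"twist":0},
    {"dx":5.5,"dy":0.1,"dz":0.34,"twist":0},
    {"dx":5.5,"dy":0.1,"dz":0.34,"twist":0}
  ]
}}

```text
clock: 23.82
position: [0.4534, -0.1711, 0.0445]
tool_rot: [2.317, 1.542, 0.144]
force: [-0.7, 0.5, -0.4]
grip_width: 0.0129
```

```bash
python3 - <<'E'
from t import *
im=imaging.grab_frame('scene')[:,:,::-1]; im2=imaging.grab_frame('top')[:,:,::-1]
go(.4539,-.1713,.0225,-34.7)
cv2.imwrite('pics/c17.png',np.hstack([cv2.resize(im[105:155,335:395],None,fx=8,fy=8,interpolation=cv2.INTER_CUBIC)[:400],cv2.resize(im2[220:260,375:415],None,fx=8,fy=8,interpolation=cv2.INTER_CUBIC).repeat(1,0)[:320].copy() if 0 else cv2.resize(im2[220:260,375:415],(320,400),interpolation=cv2.INTER_CUBIC)]))
E
```

```text
t 23.92 pos [ 0.4538 -0.1713  0.0456] jaw -34.5 tilt [ 0.03   0.004 -1.   ] q7 0.08 w 0.0132 F [ 0.7  0.1 -1.3]
  dx,dy,dz [ 2.3  -0.05  0.04] twist 0.003  alt -3.138
```

View pics/c17.png

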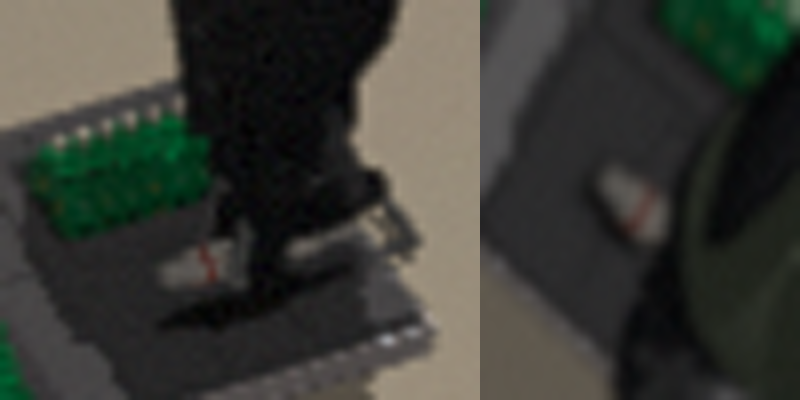

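Emit:
{"op": "arm_command", "data": {
  "commands": [
    {"dx":0.5,"dy":0,"dz":0.05,"twist":0},
    {"dx":1.0,"dy":0,"dz":0.05,"twist":0},
    {"dx":1.4,"dy":0,"dz":0.05,"twist":0},
    {"dx":1.7,"dy":0,"dz":0.05,"twist":0},
    {"dx":1.7,"dy":0,"dz":0.05,"twist":0}
  ]
}}

```text
clock: 24.33
position: [0.4538, -0.1716, 0.028]
tool_rot: [2.306, 1.541, 0.133]
force: [0.5, -0.4, -0.7]
grip_width: 0.013
```

```bash
python3 - <<'E'
from t import *
go(.4539,-.1713,.0225,-34.7)
E
```

```text
t 24.33 pos [ 0.4538 -0.1716  0.028 ] jaw -34.5 tilt [ 0.029  0.004 -1.   ] q7 0.1 w 0.013 F [ 0.5 -0.4 -0.7]
  dx,dy,dz [ 0.55 -0.02 -0.02] twist 0.003  alt -3.138
```

Emit:
{"op": "arm_command", "data": {
  "commands": [
    {"dx":0.2,"dy":0,"dz":0,"twist":0},
    {"dx":0.4,"dy":0,"dz":0,"twist":0},
    {"dx":0.55,"dy":0,"dz":0,"twist":0},
    {"dx":0.55,"dy":0,"dz":0,"twist":0}
  ]
}}

```text
clock: 24.67
position: [0.454, -0.1715, 0.0223]
tool_rot: [2.308, 1.541, 0.135]
force: [0.4, 0.1, 0.5]
grip_width: 0.0133
```

```bash
python3 - <<'E'
from t import *
go(.4539,-.1713,.0215,-34.7)
E
```

```text
t 24.67 pos [ 0.454  -0.1715  0.0223] jaw -34.5 tilt [ 0.029  0.004 -1.   ] q7 0.1 w 0.0133 F [0.4 0.1 0.5]
  dx,dy,dz [ 0.08 -0.02 -0.01] twist 0.003  alt -3.138
```

Emit:
{"op": "arm_command", "data": {
  "commands": [
    {"dx":0,"dy":0,"dz":0,"twist":0},
    {"dx":0,"dy":0,"dz":0,"twist":0},
    {"dx":0,"dy":0,"dz":0,"twist":0},
    {"dx":0,"dy":0,"dz":0,"twist":0}
  ],
  "grip": 0.4
}}

```text
clock: 25.0
position: [0.454, -0.1715, 0.0223]
tool_rot: [2.307, 1.541, 0.134]
force: [-0.2, 0.6, 0.1]
grip_width: 0.0257
```

Emit:
{"op": "arm_command", "data": {
  "commands": [
    {"dx":-1,"dy":0,"dz":0,"twist":0},
    {"dx":-2.5,"dy":0,"dz":0,"twist":0},
    {"dx":-5,"dy":0,"dz":0,"twist":0},
    {"dx":-8,"dy":0,"dz":0,"twist":0},
    {"dx":-12,"dy":0,"dz":0,"twist":0},
    {"dx":-15,"dy":0,"dz":0,"twist":0},
    {"dx":-16,"dy":0,"dz":0,"twist":0}
  ]
}}

```text
clock: 25.58
position: [0.4502, -0.1728, 0.1868]
tool_rot: [2.272, 1.536, 0.098]
force: [-0.0, -0.2, 0.9]
grip_width: 0.0256
```

```bash
python3 - <<'E'
from t import *
go(.45,.2,.25,-34.7)
E
```

```text
t 25.58 pos [ 0.4502 -0.1728  0.1868] jaw -34.6 tilt [ 0.034  0.003 -0.999] q7 -0.06 w 0.0256 F [-0.  -0.2  0.9]
  dx,dy,dz [ -6.19 -20.99 -30.84] twist 0.003  alt -3.139
```

Swing away to clear the top view.

Emit:
{"op": "arm_command", "data": {
  "commands": [
    {"dx":-1,"dy":-2,"dz":-3,"twist":0},
    {"dx":-2,"dy":-4,"dz":-6,"twist":0},
    {"dx":-3,"dy":-6,"dz":-9,"twist":0},
    {"dx":-4,"dy":-8,"dz":-12,"twist":0},
    {"dx":-5,"dy":-10,"dz":-15,"twist":0},
    {"dx":-6,"dy":-12,"dz":-18,"twist":0},
    {"dx":-6,"dy":-14,"dz":-21,"twist":0},
    {"dx":-6,"dy":-16,"dz":-24,"twist":0},
    {"dx":-6,"dy":-18,"dz":-27,"twist":0},
    {"dx":-6,"dy":-21,"dz":-31,"twist":0},
    {"dx":-6,"dy":-21,"dz":-31,"twist":0},
    {"dx":-6,"dy":-21,"dz":-31,"twist":0}
  ]
}}

```text
clock: 26.58
position: [0.45, 0.2044, 0.2481]
tool_rot: [2.279, 1.537, 0.11]
force: [-0.5, -1.0, -0.4]
grip_width: 0.0261
```

```bash
python3 - <<'E'
from t import *
for n in("scene","top"):
    im=imaging.grab_frame(n)[:,:,::-1]; cv2.imwrite(f"pics/{n}20.png",im)
    c=im[165:275,325:445] if n=='top' else im[95:180,285:400]
    cv2.imwrite(f'pics/{n}20c.png',cv2.resize(c,None,fx=6,fy=6,interpolation=cv2.INTER_CUBIC)[:600])
E
```

```text
(no output)
```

View pics/top20c.png

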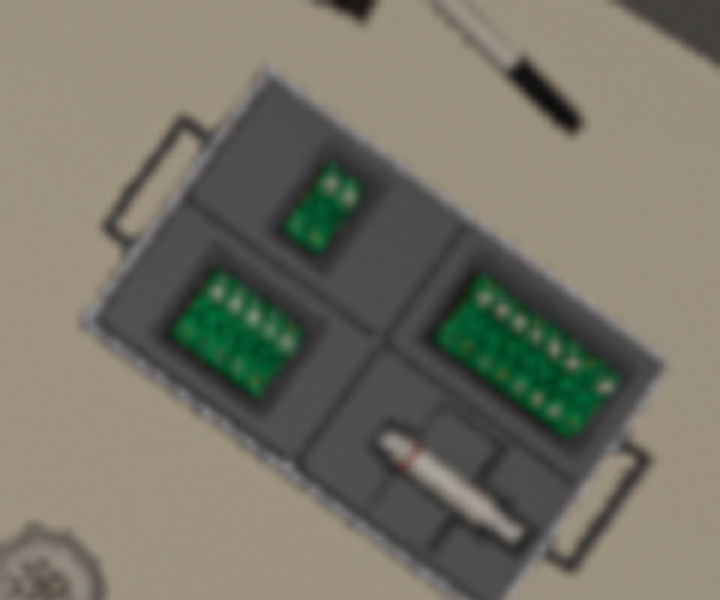

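View pics/scene20c.png

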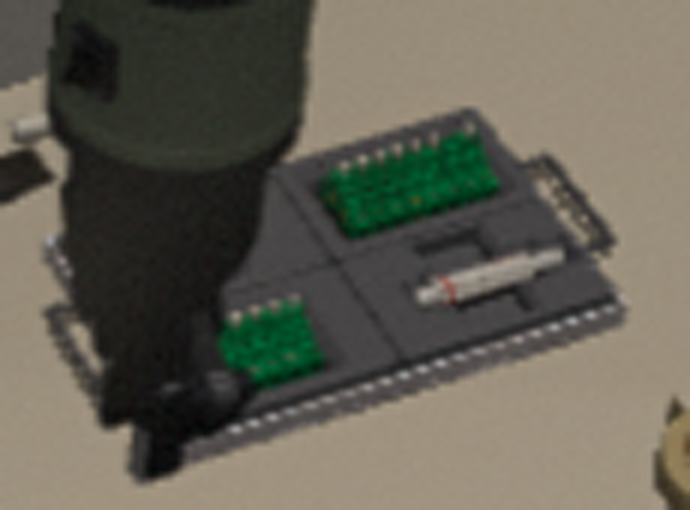

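View pics/top20.png

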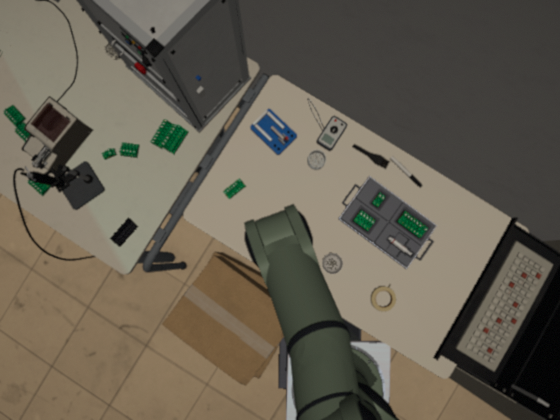

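```bash
python3 - <<'E'
from t import *
a=np.radians(55.3); d=np.array([np.cos(a),np.sin(a)]); e=np.array([d[1],-d[0]])
c=np.array([.453,-.1688])
T=cv2.imread('pics/top20.png'); S=cv2.imread('pics/scene20.png')
def mk(n,im,x0,y0,w,h,F,b):
    o=cv2.resize(im[y0:y0+h,x0:x0+w],None,fx=F,fy=F,interpolation=cv2.INTER_CUBIC)
    for k in(-53,-34,22,33):
      for z,col in((.018,(0,0,255)),):
        q=proj(n,[[*(c+d*k/1000),z]])[0]+b; cv2.circle(o,(int((q[0]-x0+.5)*F),int((q[1]-y0+.5)*F)),3,col,-1)
    return o
A=mk('top',T,380,228,40,35,10,[0,0]); B=mk('scene',S,347,128,40,35,10,[-.5,-1.3])
cv2.imwrite('pics/f.png',np.hstack([A,B]))
for nm,t_,s_ in (('ring',[325+411/6-.42,165+456/6-.42],[285+449/6-.42,95+288/6-.42]),('shorttip',[325+380/6-.42,165+438/6-.42],[285+418/6-.42,95+296/6-.42]),('longtip',[325+520/6-.42,165+535/6-.42],[285+563/6-.42,95+257/6-.42])):
    o1,v1=ray('top',[t_]);o2,v2=ray('scene',[np.array(s_)+[.5,1.3]])
    M=np.c_[v1[0],-v2[0]]; k=np.linalg.lstsq(M,o2-o1,rcond=None)[0]; p=o1+v1[0]*k[0]; r=o2+v2[0]*k[1]; m=(p+r)/2
    print(nm,m.round(4),'nest x,y',((m[:2]-c)@e*1000).round(1),((m[:2]-c)@d*1000).round(1),'gap',np.linalg.norm(p-r).round(4))
E
```

```text
ring [ 0.4627 -0.1561  0.0178] nest x,y 0.8 16.0 gap 0.0017
shorttip [ 0.4719 -0.1387  0.0217] nest x,y -1.6 35.5 gap 0.0006
longtip [ 0.4237 -0.2153  0.0117] nest x,y 2.4 -54.9 gap 0.0012
```

View pics/f.png

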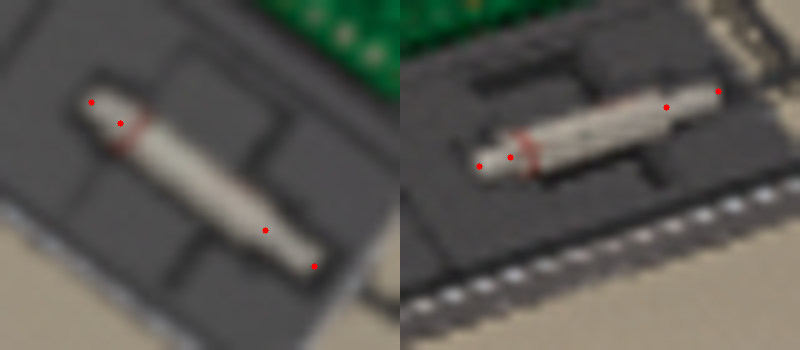

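```bash
python3 - <<'E'
from workcell import order,sensors
s=sensors.observe(); print(s['clock'],s['force'].round(1),s['grip_width']); print(order.job_done())
E
```

```text
26.6833 [-0.1 -0.4  0.1] 0.02563888388565942
the job is handed in; nothing more can be done
None
```

I put all three green strips and the plug gauge back in the tray, and handed the job in at 26.7 s. The hand-in reports no verdict. I left the smaller green look-alike at pixel (234,188) and the black one at (123,232) alone.

- **Strips:** In the last pictures each strip stands in the recess of its own length. There was no contact force on the way down, and I let go within about 1 mm of each recess floor. I did not measure their final heights.
- **Gauge:** The two views together put its long end at nest y -55 and its short end at +35, which fits the right way round. The three heights (12 to 22 mm) scatter around the expected 18 mm axis height, so it is down on its floor as far as the cameras can tell. The same points suggest it may be turned by about 2.5°, which is inside the limit.
- **Jar and dish:** They are at the same pixels as at the start, (316,159) and (332,263).
- **Arm:** At the end it was clear of everything, with no force on the tool.

These checks disagreed or did not come out clean:

- **Camera against arm:** The top camera put the 2-way and 5-way strips 3 to 4.5 mm off my recess centres. That is more than the 3.5 mm of clearance, so I took part of it as a mask error. I shifted the gauge placing about 2 mm to allow for it. The scene camera also sat about 1 pixel off.
- **Gauge grip:** The first grip was shallow, reading 12 mm where the gauge is 16 mm wide, so I gripped it again lower. The second reading was 13 mm. I saw no sign in the pictures that the gauge had rolled.
- **Tool tilt:** The tool's tilt drifted to about 0.03 rad over the job, which did not seem to affect the placing.

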